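# Lay the works back into an open gate lock

## Robot

A 6-joint arm with a two-finger parallel gripper is mounted at the origin on the work surface; the furniture and walls round the work are solid. World frame = base frame: x ahead of the robot, y to its left, z up, the work surface at z = 0. Lengths are in m, angles in rad, forces in N, time in s.
With the tool pointing down it reaches from about 0.375 to 0.9 m from the base axis. Payload 3.1 kg.
Tool frame: the origin (TCP) lies at the very end of the fingers, on their centre line; the grasp point (between the pads) lies 19 mm behind it (manip.grasp_offset is the distance from the TCP to the grasp point, in m); x points along the fingers, z is the direction in which the jaws open and shut, and the axes are right-handed (so a half turn about x gives the same grasp; the last joint's range is limited). The gripper opens to 85 mm and grips with 20 to 120 N. Pads are 22 mm wide; open, the fingers measure 114 mm over their backs; the gripper's body (76 mm by 85 mm) begins 54 mm behind the grasp point. The pads swing forward as they close: fully open they stand 13 mm farther back than shut.
Start: joints at [1.038, 0.527, 1.433, -0, 1.181, -0.178], TCP at [0.217, 0.586, 0.202] pointing down, gripper open.
Joint ranges: [-3.08, 3.08], [-0.75, 2.2], [0.22, 2.44], [-1.43, 4.57], [0, 2.65], [-2.85, 2.85]. Speed limits (rad/s): [2.79, 2.79, 3.14, 3.14, 3.14, 3.14].

## Interface

Orientations are given as a unit quaternion [x, y, z, w].
In Python, from station import manip gives the robot as it stands.
- The arm moves only by the tool send_rows, never from a script. Its argument "steps" is a list that holds one entry, the list of rows, each a list of 5 numbers: the closure, from 0 (fully open) to 1 (shut), then the shift along the world's x, y, z in m, then the turn about the world's z in rad. A call has 1 to 8 rows; each row is the pose to reach, as a shift and turn from the pose commanded when the call began; what a row does not reach only later rows make up. A row lasts 1/8 s, in which the tool goes at most 62.5 mm and 10.7 degrees, less where a joint would pass 70% of its speed; a pose out of reach is approached as far as the arm can. A call with a gripper value outside its range is refused whole. The fingers move at their own pace and stop on an object; "grip_force" is the grip in N (left out, the last holds). Time passes only in rows, so rows that repeat a pose let the fingers close. It gives the time, the measured TCP pose, the force and the opening at its end, in the units of the state.
- manip.sense(): the state, without advancing time (a new reading comes with each control period).
- manip.snapshot(name): name is "scene" or "top" or "wrist"; returns the picture (420x560x3 uint8, red, green, blue); there is no depth.
- manip.camera_params(name): a dict with "fx", "fy", "cx", "cy" (pixels), "T" (4x4, takes a point from camera to world coordinates); the wrist camera has in their place "tool_from_camera" (4x4, takes a point from camera to tool coordinates, whose origin is the TCP and whose axes are the tool frame's). Camera axes: x right, y down, z forward; pixel columns grow to the right and rows downward; lengths in m; the calibration is good to about 2 mm. A picture is of the moment at which its call begins: read the wrist's pose just before it. camera_params takes no time and is no camera call.
- manip.sign_off(): hands the job in, once; it reports no verdict.
The state is a dict: "t": time; "q": joint angles; "qd": joint speeds; "tau": joint torques, N m; "tcp_pos": TCP position; "tool_rot": TCP orientation; "force": force on the tool from outside, world axes, zero at the start; "ft_torque": the same for the moment, N m; "finger_gap": opening from 0.0 (shut) to 1.0 (fully open).
Only numpy, scipy, OpenCV 4.12 (cv2) and the standard library are available. Lean on these libraries where they do the work, as an engineer would, in place of code of your own. Each camera call takes 0.05 s, during which the arm holds its last target.

## Task

The big gate lock lies open on the counter with its cover off: lay its works back in. The bevelled latch bolt goes through the narrow opening and the square-headed dead bolt through the wide one, each dropped over its guide pin with the head sticking out; the round follower stands in its ring beside the latch bolt's tail with its arm pointing across to that tail, in front of the tail's foot; and once the dead bolt is in, hang the lever on its post so that it lies level across the top of the dead bolt's tail. Leave the padlock and the escutcheon plate where they lie.

Things in the scene. Friction and masses are not known exactly. Their poses are not given: they have to be found in the camera images.
- lock_case: Open grey lock pan 124 (x) x 200 (y) mm, fixed; origin centre of underside, brass front edge to -x. Floor z 4, rim z 12. In its frame, mm: openings in the front: wide 39 at y -55 (dead bolt), narrow 29 at y 62 (latch bolt). Guide pins 8 dia, top z 15.5, at (-8,-55), (-8,62). Follower ring 36 inside, top z 11, at (12,18). Lever post (38,-14): 18 dia shoulder at z 18, 10 dia tapered spindle to z 36.
- dead_bolt: Steel dead bolt, 0.36 kg, right way up. Origin: underside, middle of its slot; x from head to tail, mm. Square head x -76 to -32, 34 wide, 26 high; tail x -32 to 60, 22 wide, 14 high, slot 22 x 12. Home: slot over the case's pin at (-8,-55), on the floor (z 4), x along case x, head 24 out of the wide opening. Grip the head across at x -42, 14 or more above the underside, to clear the rim.
- latch_bolt: Steel latch bolt, 0.26 kg, right way up. Origin: underside, middle of its slot; x from head to tail, mm. Bevelled head x -76 to -32, 24 wide, 26 high at x -50 to -32; tail to x 58, 20 wide, 14 high, slot 22 x 12, foot x 46 to 58 out to y -28. Home: slot over the case's pin at (-8,62), on the floor (z 4), x along case x, head out of the narrow opening. Grip the head across at x -41, 14 or more up.
- follower: Brass follower, 0.12 kg, standing upright: round hub 32 mm dia, 30 high, square hole, one arm 9 wide (4 to 18 mm up) along its x, out to 29 mm from the axis. Origin: hub axis at the underside. Home: in the case's ring at (12,18), on the floor (z 4), arm along case +y, towards the latch bolt's tail. Grip the hub, fingers closing at right angles to the arm, 18 mm or more above the underside.
- lever: Brass lever, 10 mm thick, 0.1 kg, lying flat: ring 30 outside, 15 inside; arm 18 wide along its x to a round end 75 mm from the hole's axis. Origin: hole's axis at the underside. Home: ring on the case's post at (38,-14), resting on its shoulder and on the dead bolt's tail (underside at case z 18), arm along case -y. Grip the arm across its width at x 40, fingertips 2 to 3 mm above its underside.
- padlock: Small brass padlock, 59 x 38 x 13 mm, loose, lying flat; not part of the job. Origin: centre of its underside.
- escutcheon: Brass escutcheon plate, 100 x 34 x 9 mm, flat with a small round boss, loose; not part of the job. Origin: centre of its underside.
There are look-alikes about, which are no part of the job. What is shaped like the dead_bolt but green is not meant.

How it is judged:
By the outcome, as a careful person would: the job done as asked, in the order asked, and still so for the second after the job is handed in, with the robot touching nothing.
It also fails if it takes over 131 s, if anything falls off the work surface, if the arm or the gripper's body presses on something with over 40 N, if the wrist force passes 120 N, or if a joint passes its speed limit or range.

## Working session

There is one attempt and no reset: what is moved stays moved. The work goes in short steps, Python scripts to look and compute and a tool call to move; the robot and the scene stay as the last step left them, time stands still between calls to the robot, and variables do not carry over. Pictures are saved under pics/ and viewed, and the job is handed in when it is done.

Besides the shell and the picture viewer there is one more tool, called by a JSON object that holds its "fn" and its "kwargs". send_rows: Moves the arm, as the interface text tells. Its arguments: {"type":"object","properties":{"steps":{"type":"array","items":{"type":"array","items":{"type":"array","items":{"type":"number"}}}},"grip_force":{"type":"number"}},"required":["steps"]}

```bash
ls; mkdir -p pics; python3 - <<'E'
from station import manip
import cv2
s=manip.sense(); print({k:s[k] for k in('t','q','tcp_pos','tool_rot','finger_gap','force')}, manip.grasp_offset)
for n in('scene','top','wrist'):
    cv2.imwrite(f'pics/{n}0.png',cv2.resize(manip.snapshot(n)[:,:,::-1],None,fx=1.42,fy=1.42,interpolation=cv2.INTER_CUBIC))
    print(n,manip.camera_params(n))
E
```

```text
pics
{'t': 0.0, 'q': array([ 1.03750141e+00,  5.28457870e-01,  1.43392602e+00, -8.63851292e-06,
        1.18139067e+00, -1.78484021e-01]), 'tcp_pos': array([0.21669033, 0.58539125, 0.20053124]), 'tool_rot': array([-0.40423879,  0.58108978,  0.40359118,  0.57968942]), 'finger_gap': 0.9997687075658851, 'force': array([-0.79936887,  0.75122611,  0.6319071 ])} 0.0187
scene {'fx': 532.0771125325864, 'fy': 532.0771125325864, 'cx': 283.7100472375216, 'cy': 207.53488961990507, 'T': array([[-0.1767058 ,  0.83573699, -0.51992186,  1.16035473],
       [ 0.98425329,  0.15247023, -0.08943316,  0.04380147],
       [ 0.00453   , -0.52753816, -0.84951926,  1.14932271],
       [ 0.        ,  0.        ,  0.        ,  1.        ]])}
top {'fx': 477.0631362069086, 'fy': 477.0631362069086, 'cx': 281.3013136540265, 'cy': 212.00478100345228, 'T': array([[ 0.012856  , -0.99710804,  0.0749018 ,  0.38391123],
       [-0.99979314, -0.013999  , -0.01475492, -0.07339842],
       [ 0.0157608 , -0.07469661, -0.99708175,  1.19426061],
       [ 0.        ,  0.        ,  0.        ,  1.        ]])}
wrist {'fx': 334.3179222188521, 'fy': 334.3179222188521, 'cx': 282.9540451839963, 'cy': 212.07036165199818, 'tool_from_camera': array([[ 1.51108530e-03, -2.95008997e-01,  9.55493280e-01,
        -1.71767881e-01],
       [ 7.26814337e-05, -9.55494336e-01, -2.95009438e-01,
         7.57207986e-02],
       [ 9.99998856e-01,  5.15231045e-04, -1.42239176e-03,
         9.49471588e-04],
       [ 0.00000000e+00,  0.00000000e+00,  0.00000000e+00,
         1.00000000e+00]])}
```

View pics/scene0.png

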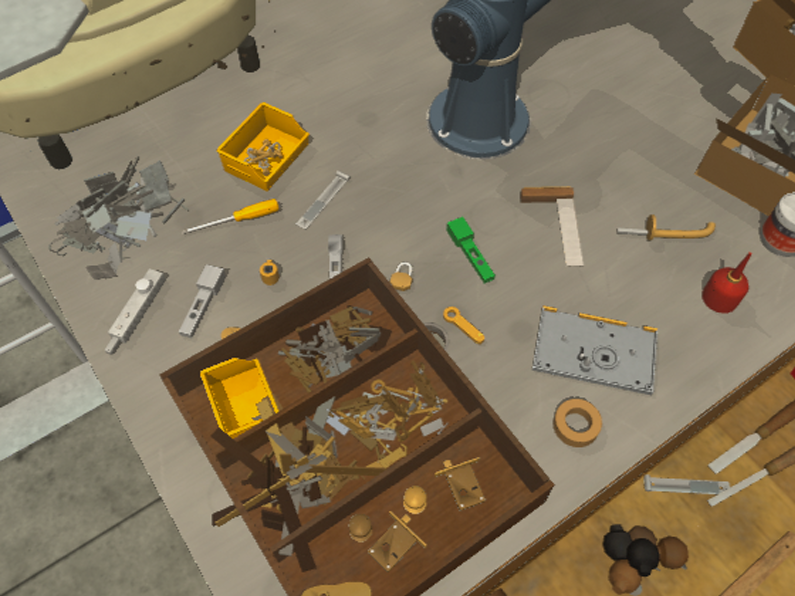

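View pics/top0.png

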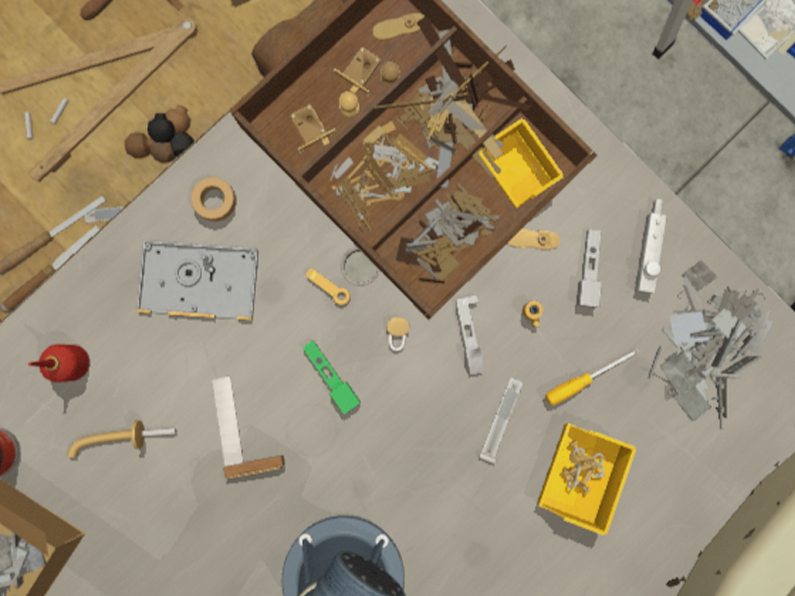

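View pics/wrist0.png

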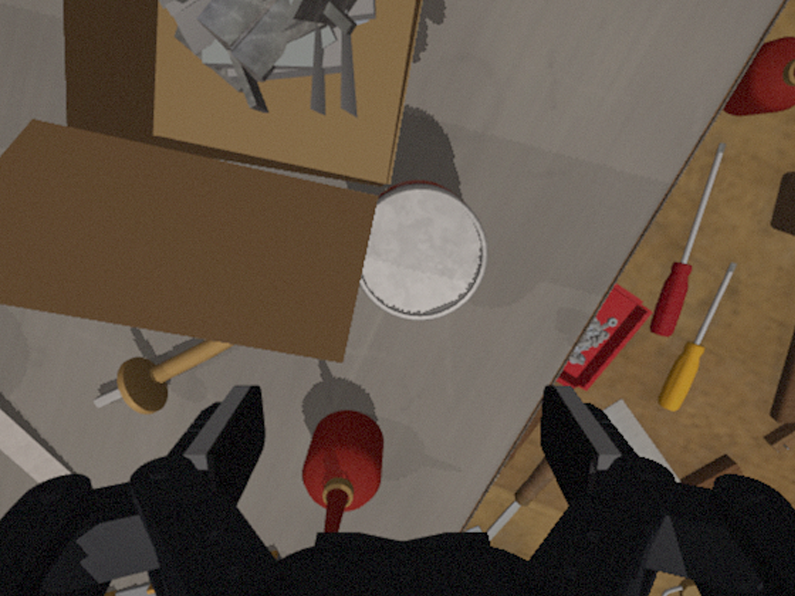

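```bash
cat > h.py <<'E'
from station import manip
import cv2, numpy as np
from scipy.spatial.transform import Rotation as R
def cam(n,s=None):
    p=manip.camera_params(n)
    if n=='wrist':
        s=s or manip.sense()
        T=np.eye(4);T[:3,:3]=R.from_quat(s['tool_rot']).as_matrix();T[:3,3]=s['tcp_pos']
        T=T@p['tool_from_camera']
    else: T=p['T']
    return p,T
def p2w(p,T,uv,z):
    d=T[:3,:3]@np.array([(uv[0]-p['cx'])/p['fx'],(uv[1]-p['cy'])/p['fy'],1]);o=T[:3,3]
    return o+d*(z-o[2])/d[2]
def w2p(p,T,X):
    X=np.atleast_2d(X);c=(X-T[:3,3])@T[:3,:3]
    return np.c_[c[:,0]/c[:,2]*p['fx']+p['cx'],c[:,1]/c[:,2]*p['fy']+p['cy']]
def yaw(s):
    z=R.from_quat(s['tool_rot']).as_matrix()[:,2];return np.arctan2(z[1],z[0])
E
python3 - <<'E'
from h import *
p,T=cam('top')
for n,u,v,z in [('caseLU',143,243,.012),('caseRU',257,250,.012),('caseRD',252,320,.012),('caseLD',139,313,.012),('dead head',589,293,.026),('dead tail',594,232,.014),('latch head',472,358,.026),('latch tail',465,302,.014),('foll',534,311,.03),('follarm',537,324,.018),('lever ring',342,296,.01),('lever tip',311,273,.01),('padlock',398,334,.01),('traycorner',430,315,.05)]:
    print(n,np.round(p2w(p,T,(u/1.42,v/1.42),z),3))
s=manip.sense();print(np.round(R.from_quat(s['tool_rot']).as_matrix(),3),yaw(s))
for n in ['wrist']:
  p,T=cam(n);print(T.round(3))
E
```

```text
caseLU [0.568 0.359 0.012]
caseRU [0.559 0.16  0.012]
caseRD [0.436 0.165 0.012]
caseLD [0.446 0.361 0.012]
dead head [ 0.49  -0.42   0.026]
dead tail [ 0.6   -0.433  0.014]
latch head [ 0.375 -0.217  0.026]
latch tail [ 0.473 -0.206  0.014]
foll [ 0.457 -0.323  0.03 ]
follarm [ 0.436 -0.331  0.018]
lever ring [0.48 0.01 0.01]
lever tip [0.52  0.065 0.01 ]
padlock [ 0.415 -0.089  0.01 ]
traycorner [ 0.447 -0.142  0.05 ]
[[-0.001 -0.938  0.347]
 [-0.001  0.347  0.938]
 [-1.     0.    -0.002]] 1.2159711929659074
[[ 0.347  0.896  0.275  0.146]
 [ 0.938 -0.331 -0.105  0.613]
 [-0.003  0.295 -0.956  0.373]
 [ 0.     0.     0.     1.   ]]
```

{"fn": "send_rows", "kwargs": {"steps": [[[0,0.04,-0.04,0.04,0.1],[0,0.08,-0.09,0.05,0.2],[0,0.12,-0.14,0.05,0.31],[0,0.16,-0.19,0.05,0.31],[0,0.2,-0.25,0.05,0.31],[0,0.24,-0.3,0.02,0.31],[0,0.245,-0.325,0,0.31],[0,0.245,-0.325,0,0.31]]]}}

```text
t: 1.15
tcp_pos: [0.4618, 0.2575, 0.1992]
tool_rot: [-0.486, 0.514, 0.488, 0.511]
force: [-0.6, -0.4, 0.8]
finger_gap: 0.998
```

```bash
cat > snap.py <<'E'
import sys
from h import *
s=manip.sense();im=manip.snapshot('wrist')[:,:,::-1]
n=sys.argv[1]
np.savez(f'pics/{n}.npz',im=im,pos=s['tcp_pos'],rot=s['tool_rot'])
cv2.imwrite(f'pics/{n}.png',cv2.resize(im,(784,588),interpolation=cv2.INTER_CUBIC))
print(s['t'],s['tcp_pos'].round(4),'yaw',round(yaw(s),4),'gap',round(s['finger_gap'],3),'F',s['force'].round(1),'q',s['q'].round(2))
E
python3 snap.py case1
```

```text
1.15 [0.4618 0.2575 0.1992] yaw 1.5203 gap 0.998 F [-0.6 -0.4  0.8] q [ 0.3   0.4   1.67 -0.    1.07 -1.22]
```

View pics/case1.png

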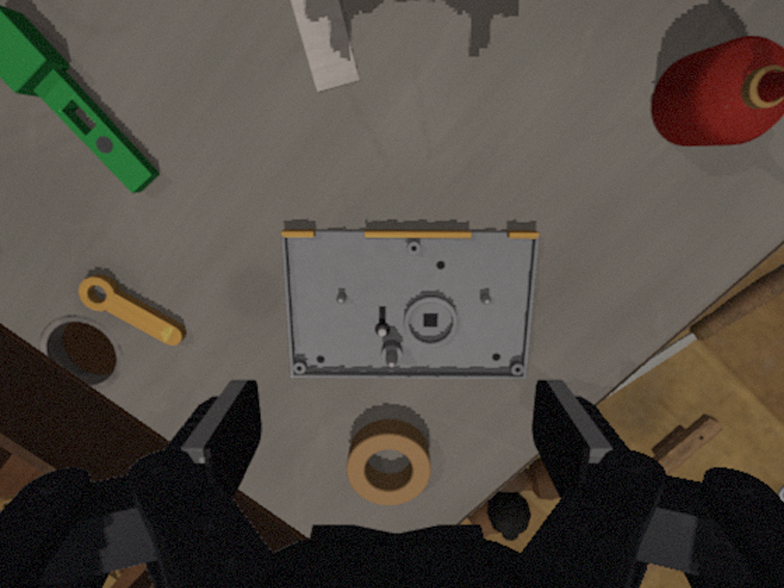

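```bash
python3 - <<'E'
import numpy as np,cv2
im=np.load('pics/case1.npz')['im']
c=im[155:280,195:395];c=cv2.convertScaleAbs(c,alpha=1.6,beta=0)
cv2.imwrite('pics/c1.png',cv2.resize(c,None,fx=4,fy=4,interpolation=cv2.INTER_CUBIC))
E
```

```text
(no output)
```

View pics/c1.png

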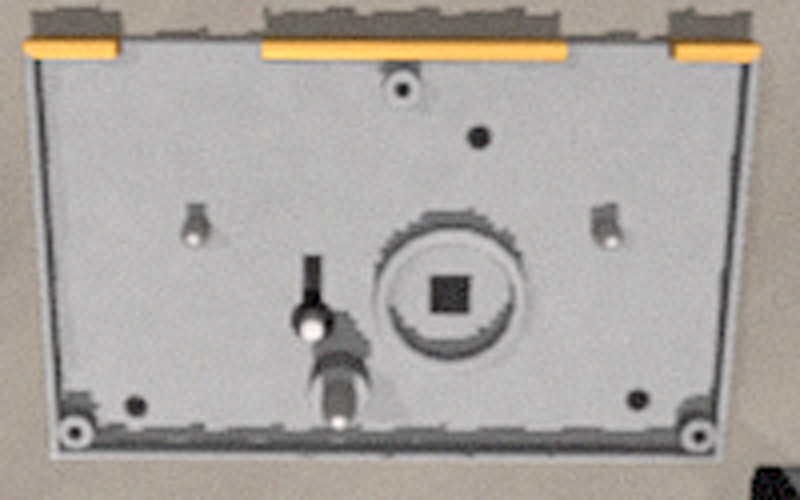

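```bash
cat > fitcase.py <<'E'
from h import *
from scipy.optimize import least_squares
d=np.load('pics/case1.npz');s=dict(tcp_pos=d['pos'],tool_rot=d['rot']);p,T=cam('wrist',s)
# case pts mm, crop px, weight x,y
obs=[((-8,-55,15.5),(195,240)),((-8,62,15.5),(612,240)),((12,18,11),(451,293)),((38,-14,36),(339,422)),((62,-100,12),(52,458)),((62,100,12),(722,458)),
((-62,-74.5,12),(120,48)),((-62,-35.5,12),(262,48)),((-62,47.5,12),(567,49)),((-62,76.5,12),(675,51))]
P=np.array([o[0] for o in obs])/1000;U=np.array([o[1] for o in obs])/4+np.array([195,155])-0.375
def W(v):
    c,s_=np.cos(v[2]),np.sin(v[2]);return np.c_[v[0]+c*P[:,0]-s_*P[:,1],v[1]+s_*P[:,0]+c*P[:,1],P[:,2]+(v[3] if len(v)>3 else 0)]
for v0 in ([.5,.26,-.045],[.5,.26,-.045,0]):
    r=least_squares(lambda v:(w2p(p,T,W(v))-U).ravel(),v0,loss='soft_l1')
    print(r.x.round(4));print(r.fun.reshape(-1,2).round(1).tolist())
E
python3 fitcase.py
```

```text
[ 0.5066  0.2657 -0.0537]
[[-0.5, 0.0], [0.3, 0.4], [0.3, 2.5], [0.0, 0.3], [-0.5, 0.8], [0.8, 1.6], [-1.0, -0.9], [-0.3, -0.7], [0.4, -0.7], [0.4, -1.1]]
[ 0.5078  0.2658 -0.0534 -0.0043]
[[0.2, -0.1], [-0.4, 0.3], [0.2, 2.2], [0.2, -0.4], [0.6, 0.1], [-0.1, 0.8], [-0.1, -0.4], [0.1, -0.2], [-0.1, -0.2], [-0.5, -0.6]]
```

{"fn": "send_rows", "kwargs": {"steps": [[[0,0.01,0,0,-0.18],[0,0.02,0,0,-0.36],[0,0.03,0,0,-0.54],[0,0.04,0,0,-0.72],[0,0.05,0,0,-0.9],[0,0.06,0,0,-1.08],[0,0.07,0,0,-1.26],[0,0.08,0,0,-1.44]]]}}

```text
t: 2.2
tcp_pos: [0.5419, 0.2632, 0.2024]
tool_rot: [-0.029, 0.706, 0.029, 0.707]
force: [0.1, 1.0, -0.5]
finger_gap: 0.999
```

{"fn": "send_rows", "kwargs": {"steps": [[[0,0,0,0,-0.18],[0,0,0,0,-0.36],[0,0,0,0,-0.54],[0,0,0,0,-0.72],[0,0,0,0,-0.9],[0,0,0,0,-1.08],[0,0,0,0,-1.26],[0,0,0,0,-1.44]]]}}

```text
t: 3.2
tcp_pos: [0.5415, 0.2632, 0.2024]
tool_rot: [0.444, 0.55, -0.443, 0.551]
force: [-0.4, -0.2, -1.0]
finger_gap: 1.002
```

{"fn": "send_rows", "kwargs": {"steps": [[[0,0,0,0,-0.17],[0,0,0,0,-0.26],[0,0,0,0,-0.26],[0,0,0,0,-0.26]]]}}

```text
t: 3.7
tcp_pos: [0.5418, 0.2621, 0.202]
tool_rot: [0.51, 0.49, -0.51, 0.49]
force: [-0.2, -0.2, 0.5]
finger_gap: 1.004
```

```bash
python3 snap.py case2; python3 - <<'E'
import numpy as np,cv2
im=np.load('pics/case2.npz')['im']
c=cv2.convertScaleAbs(im,alpha=1.6,beta=0)
cv2.imwrite('pics/case2.png',cv2.resize(c,(784,588),interpolation=cv2.INTER_CUBIC))
c=c[155:280,195:395]
cv2.imwrite('pics/c2.png',cv2.resize(c,None,fx=4,fy=4,interpolation=cv2.INTER_CUBIC))
E
```

```text
3.7 [0.5418 0.2621 0.202 ] yaw -1.6113 gap 1.004 F [-0.2 -0.2  0.5] q [0.27 0.5  1.49 0.   1.15 1.88]
```

View pics/case2.png

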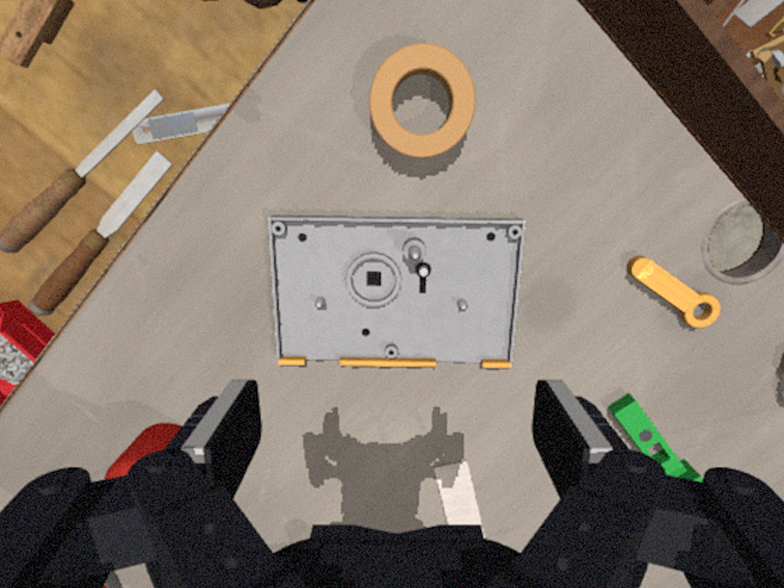

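View pics/c2.png

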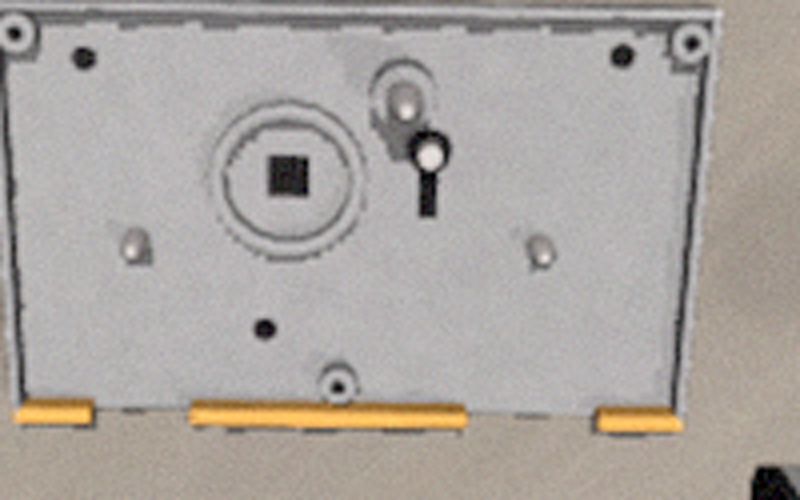

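```bash
cat > fit2.py <<'E'
from h import *
from scipy.optimize import least_squares
V=[('case1',[((-8,-55,15.5),(195,240)),((-8,62,15.5),(612,240)),((12,18,4),(450,295)),((38,-14,36),(339,422)),((62,-100,12),(52,458)),((62,100,12),(722,458)),
((-60,-74.5,12),(120,48)),((-60,-35.5,12),(262,48)),((-60,47.5,12),(567,49)),((-60,76.5,12),(675,51))]),
('case2',[((-8,62,15.5),(133,248)),((-8,-55,15.5),(542,254)),((12,18,4),(288,176)),((38,-14,36),(404,112)),((62,-100,12),(722,10)),
((-60,76.5,12),(94,411)),((-60,47.5,12),(190,411)),((-60,-35.5,12),(467,416)),((-60,-74.5,12),(597,419))])]
def res(v,split=False):
    out=[]
    for n,o in V:
        d=np.load(f'pics/{n}.npz');p=manip.camera_params('wrist')
        A=np.eye(4);A[:3,:3]=R.from_quat(d['rot']).as_matrix();A[:3,3]=d['pos']
        C=p['tool_from_camera'].copy();C[:3,3]+=v[3:6] if len(v)>3 else 0
        if len(v)>6: C[:3,:3]=R.from_rotvec([0,0,v[6]]).as_matrix()@C[:3,:3]
        P=np.array([q[0] for q in o])/1000;U=np.array([q[1] for q in o])/4+[195,155]-0.375
        c,s=np.cos(v[2]),np.sin(v[2]);X=np.c_[v[0]+c*P[:,0]-s*P[:,1],v[1]+s*P[:,0]+c*P[:,1],P[:,2]]
        out.append(w2p(p,A@C,X)-U)
    return out if split else np.vstack(out).ravel()
if __name__=='__main__':
  for k in (3,6,7):
    r=least_squares(res,([.507,.266,-.053]+[0]*4)[:k],loss='soft_l1',x_scale=.01)
    print(r.x.round(4),round(r.cost,2))
    for q in res(r.x,True):print(q.round(1).tolist())
E
python3 fit2.py
```

```text
[ 0.5069  0.2648 -0.0536] 6.84
[[-0.3, -0.3], [0.4, 0.1], [0.3, -0.4], [0.3, -0.1], [-0.2, 0.5], [0.9, 1.1], [-0.7, 0.7], [-0.1, 0.8], [0.5, 0.8], [0.4, 0.4]]
[[-0.6, 1.1], [0.8, 0.9], [0.1, -0.2], [0.8, -0.3], [0.7, -0.3], [-1.1, 1.0], [-0.5, 1.3], [0.3, 0.9], [0.7, 0.5]]
[ 5.069e-01  2.648e-01 -5.430e-02 -2.900e-03  4.000e-04  1.000e-04] 3.23
[[-0.0, -0.8], [-0.1, -0.3], [0.1, -0.9], [0.2, -0.9], [0.2, -0.3], [0.1, 0.3], [-0.3, 0.6], [0.1, 0.7], [0.1, 0.8], [-0.3, 0.4]]
[[-0.3, 0.6], [0.4, 0.4], [0.2, -0.6], [0.6, -0.5], [-0.1, -0.3], [-0.7, 0.2], [-0.4, 0.5], [-0.0, 0.1], [0.1, -0.2]]
[ 5.069e-01  2.648e-01 -5.410e-02 -2.300e-03  1.700e-03  1.000e-04
 -3.700e-03] 3.2
[[-0.0, -0.7], [-0.1, -0.3], [0.1, -0.9], [0.2, -0.8], [0.2, -0.4], [0.1, 0.3], [-0.4, 0.6], [0.0, 0.7], [0.1, 0.8], [-0.2, 0.4]]
[[-0.3, 0.6], [0.4, 0.4], [0.1, -0.6], [0.6, -0.4], [0.0, -0.3], [-0.7, 0.2], [-0.4, 0.5], [-0.0, 0.1], [0.1, -0.3]]
```

{"fn": "send_rows", "kwargs": {"steps": [[[0,0,-0.06,0,0],[0,0,-0.12,0,0],[0,0,-0.18,0,0],[0,0,-0.23,0,0],[0,0,-0.23,0,0]]]}}

```text
t: 4.38
tcp_pos: [0.5426, 0.0278, 0.2018]
tool_rot: [0.512, 0.488, -0.512, 0.488]
force: [0.2, 0.8, -0.0]
finger_gap: 0.998
```

```bash
python3 snap.py lev1
```

```text
4.375 [0.5426 0.0278 0.2018] yaw -1.6187 gap 0.998 F [ 0.2  0.8 -0. ] q [-0.15  0.42  1.64 -0.    1.09  1.46]
```

{"fn": "send_rows", "kwargs": {"steps": [[[0,0,-0.06,0,0.04],[0,0,-0.12,0,0.04],[0,-0.01,-0.18,0,0.04],[0,-0.02,-0.24,0,0.04],[0,-0.02,-0.3,0,0.04],[0,-0.02,-0.34,0,0.04],[0,-0.02,-0.34,0,0.04]]]}}

```text
t: 5.3
tcp_pos: [0.5231, -0.3108, 0.2014]
tool_rot: [0.501, 0.498, -0.501, 0.499]
force: [-0.3, 1.1, 0.6]
finger_gap: 1.002
```

```bash
python3 snap.py parts1;python3 - <<'E'
import numpy as np,cv2
for n in('lev1','parts1'):
  im=np.load(f'pics/{n}.npz')['im']
  c=cv2.convertScaleAbs(im,alpha=1.4,beta=0)
  cv2.imwrite(f'pics/{n}.png',cv2.resize(c,(784,588),interpolation=cv2.INTER_CUBIC))
E
```

```text
5.3 [ 0.5231 -0.3108  0.2014] yaw -1.5756 gap 1.002 F [-0.3  1.1  0.6] q [-0.72  0.5   1.48  0.    1.16  0.86]
```

View pics/lev1.png

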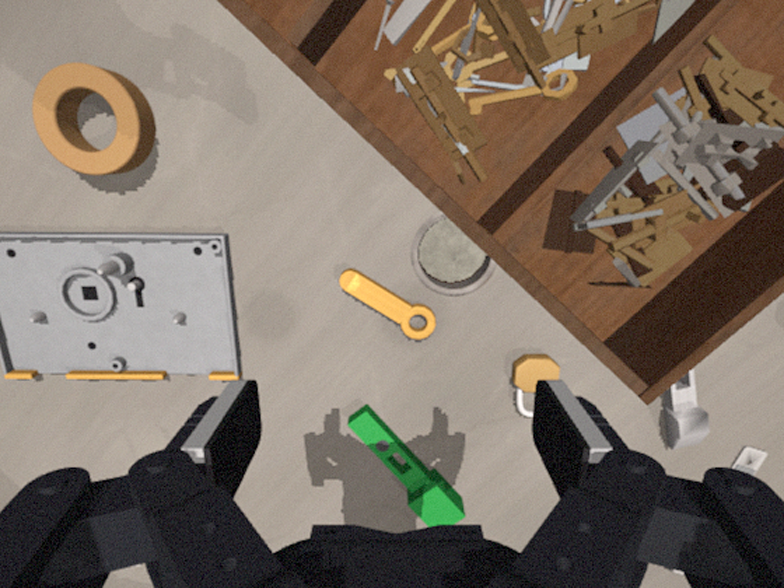

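View pics/parts1.png

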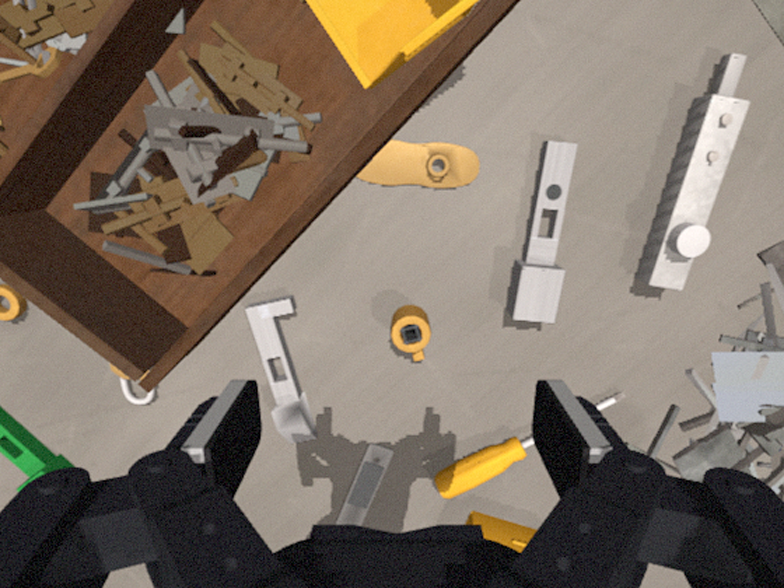

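```bash
python3 - <<'E'
import numpy as np,cv2
a=cv2.convertScaleAbs(np.load('pics/parts1.npz')['im'],alpha=1.3);b=cv2.convertScaleAbs(np.load('pics/lev1.npz')['im'],alpha=1.3)
f=lambda im,x,y,w,h:cv2.resize(im[y:y+h,x:x+w],None,fx=4,fy=4,interpolation=cv2.INTER_CUBIC)
d=f(a,355,95,60,145); l=f(a,170,205,60,120); c=np.zeros((580,740,3),np.uint8)
c[:,:240]=d;c[:480,250:490]=l
o=f(a,270,210,50,55);c[:220,500:700]=o
o=f(b,236,185,60,60);c[240:480,500:740]=o[:, :240]
for i in range(0,580,40):cv2.putText(c,str(i),(492,i+4),0,.3,(0,255,255),1)
cv2.imwrite('pics/crops.png',c)
E
```

```text
(no output)
```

View pics/crops.png

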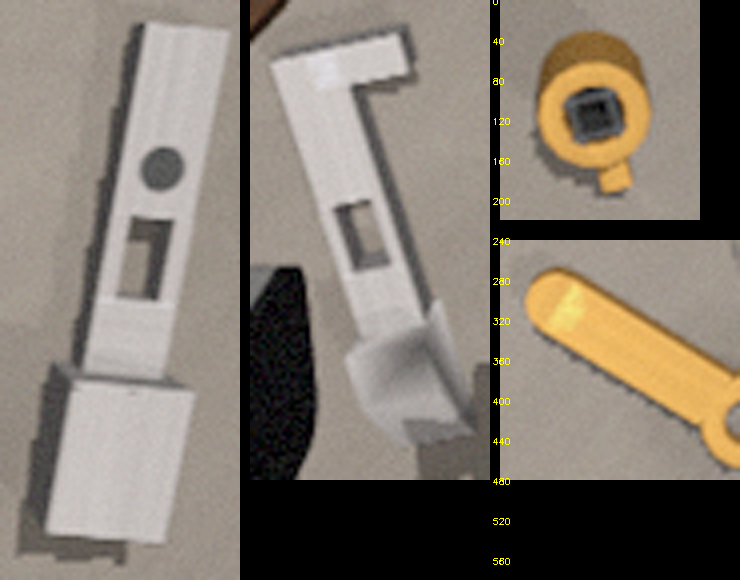

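```bash
cat > fitp.py <<'E'
from h import *
from scipy.optimize import least_squares
def camc(n):
    d=np.load(f'pics/{n}.npz');p=manip.camera_params('wrist')
    A=np.eye(4);A[:3,:3]=R.from_quat(d['rot']).as_matrix();A[:3,3]=d['pos']
    C=p['tool_from_camera'].copy();C[:3,3]+=[-.0029,.0004,.0001];return p,A@C
def fit(n,obs,org,v0,sc=4):
    p,T=camc(n);P=np.array([o[0] for o in obs])/1000;U=np.array([o[1] for o in obs])/sc+org-.375
    def f(v):
        c,s=np.cos(v[2]),np.sin(v[2]);return (w2p(p,T,np.c_[v[0]+c*P[:,0]-s*P[:,1],v[1]+s*P[:,0]+c*P[:,1],P[:,2]])-U).ravel()
    r=least_squares(f,v0,loss='soft_l1',x_scale=.01);return r.x,r.fun.reshape(-1,2)
E
python3 - <<'E'
from fitp import *
def go(name,obs,org,v0):
    v,r=fit('parts1',obs,org,v0);print(name,v.round(4),r.round(1).tolist());return v
def at(v,x,y=0): return (np.array(v[:2])+[np.cos(v[2])*x-np.sin(v[2])*y,np.sin(v[2])*x+np.cos(v[2])*y]).round(4)
D=go('dead',[((60,11,14),(146,22)),((60,-11,14),(229,33)),((11,6,14),(133,217)),((11,-6,14),(174,220)),((-11,-6,14),(158,300)),((-11,6,14),(118,296)),((-32,17,26),(73,378)),((-32,-17,26),(195,390)),((-76,-17,26),(165,543)),((-76,17,26),(46,535))],[355,95],[.53,-.43,-.1])
L=go('latch',[((58,10,14),(22,65)),((58,-28,14),(152,32)),((46,-28,14),(158,77)),((46,-10,14),(102,90)),((11,6,14),(85,210)),((11,-6,14),(120,200)),((-11,-6,14),(138,262)),((-11,6,14),(103,271)),((-32,12,26),(95,352)),((-32,-12,26),(188,303))],[170,205],[.42,-.2,.2])
F=go('foll',[((0,0,30),(94,115)),((29,0,18),(116,190))],[270,210],[.457,-.32,-2.8])
print('grip dead',at(D,-.042),'latch',at(L,-.041))
C=(.5069,.2648,-.054)
print('homes dead',at(C,-.008,-.055),'latch',at(C,-.008,.062),'foll',at(C,.012,.018),'post',at(C,.038,-.014))
print('home grip dead',at(C,-.05,-.055),'latch',at(C,-.049,.062),'lever grip',at(C,.038,-.054))
E
```

```text
dead [ 0.5458 -0.4271 -0.1   ] [[0.1, 0.1], [0.4, -0.5], [-0.8, -0.2], [0.0, 0.1], [0.1, 0.4], [-0.8, 0.4], [0.0, 0.2], [0.7, 0.1], [0.2, 0.0], [-0.1, -0.7]]
latch [ 0.4233 -0.2089  0.2132] [[-0.3, -0.7], [-0.7, 0.6], [0.7, -0.9], [-0.4, -0.9], [-0.5, -0.9], [0.6, -0.4], [1.3, 0.6], [0.5, 0.3], [0.3, 1.4], [-3.5, 9.7]]
foll [ 0.461  -0.3215 -2.9017] [[0.0, 0.1], [-0.0, -0.1]]
grip dead [ 0.504  -0.4229] latch [ 0.3832 -0.2176]
homes dead [0.4959 0.2103] latch [0.5023 0.3271] foll [0.5199 0.2821] post [0.5441 0.2488]
home grip dead [0.454  0.2126] latch [0.4613 0.3294] lever grip [0.5419 0.2088]
```

{"fn": "send_rows", "kwargs": {"steps": [[[0,-0.01,-0.06,-0.03,-0.095],[0,-0.019,-0.112,-0.08,-0.095],[0,-0.019,-0.112,-0.13,-0.095],[0,-0.019,-0.112,-0.146,-0.095],[0,-0.019,-0.112,-0.146,-0.095]]]}}

```text
t: 5.98
tcp_pos: [0.5035, -0.4181, 0.055]
tool_rot: [0.524, 0.477, -0.523, 0.474]
force: [0.2, -0.4, 0.8]
finger_gap: 0.997
```

```bash
python3 snap.py d2
```

```text
5.975 [ 0.5035 -0.4181  0.055 ] yaw -1.6667 gap 0.997 F [ 0.2 -0.4  0.8] q [-0.86  0.75  1.46  0.    0.94  0.8 ]
```

View pics/d2.png

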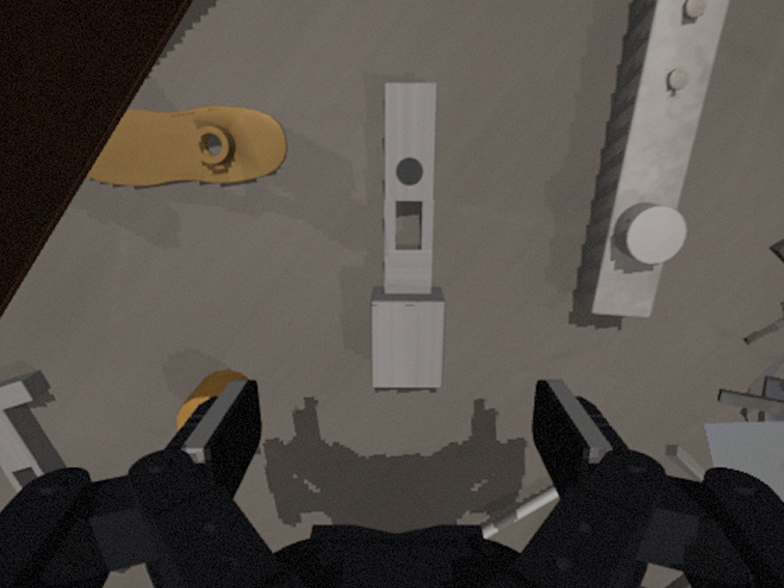

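{"fn": "send_rows", "kwargs": {"steps": [[[0,0,-0.004,-0.02,-0.004],[0,0,-0.004,-0.04,-0.004],[0,0,-0.004,-0.04,-0.004],[0,0,-0.004,-0.04,-0.004]]], "grip_force": 60}}

```text
t: 6.52
tcp_pos: [0.5031, -0.4249, 0.0153]
tool_rot: [0.525, 0.474, -0.525, 0.474]
force: [-0.7, -0.6, 0.1]
finger_gap: 0.998
```

{"fn": "send_rows", "kwargs": {"steps": [[[0.5,0.001,0.002,0,0],[1,0.001,0.002,0,0],[1,0.001,0.002,0,0],[1,0.001,0.002,0,0],[1,0.001,0.002,0,0],[1,0.001,0.002,0,0]]], "grip_force": 60}}

```text
t: 7.28
tcp_pos: [0.504, -0.4229, 0.0155]
tool_rot: [0.525, 0.474, -0.525, 0.474]
force: [-0.9, 0.9, 0.2]
finger_gap: -0.003
```

```bash
python3 snap.py d3
```

```text
7.275 [ 0.504  -0.4229  0.0155] yaw -1.6731 gap -0.003 F [-0.9  0.9  0.2] q [-0.87  0.8   1.47 -0.    0.87  0.81]
```

View pics/d3.png

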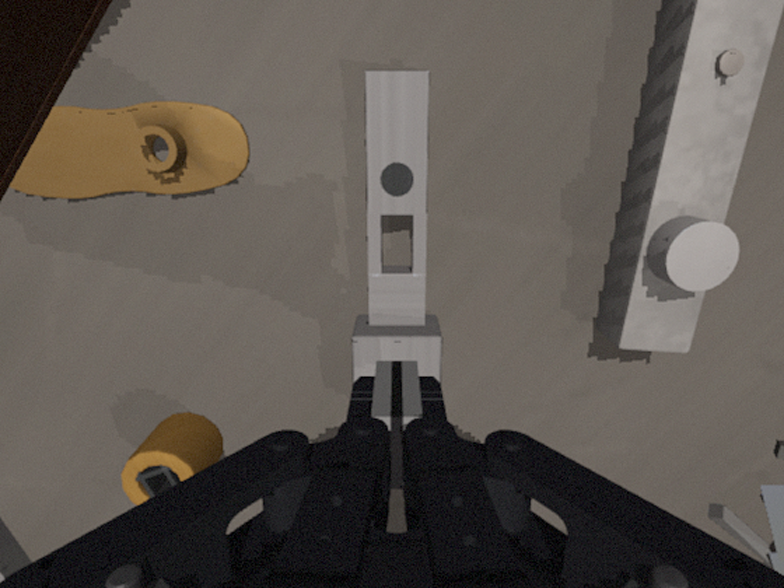

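```bash
python3 - <<'E'
from h import *
s=manip.sense();p,T=cam('wrist');print(s['force'],s['tau'].round(1))
Rm=R.from_quat(s['tool_rot']).as_matrix()
for off in (0,-.005,-.01,-.013,-.0187):
    for y in(-.011,0,.011): print(off,y,(w2p(p,T,s['tcp_pos']+Rm@[off,y,0])*1.4).round(0))
for q in [(-32,17,26),(-32,-17,26),(-76,17,26),(60,11,14)]:
    v=(.5458,-.4271,-.1);x,y,z=np.array(q)/1000;c,sn=np.cos(v[2]),np.sin(v[2])
    print(q,(w2p(p,T,[v[0]+c*x-sn*y,v[1]+sn*x+c*y,z])*1.4).round(0))
E
```

```text
[-0.62736243  0.03401021  0.25983563] [  0.  -50.4 -12.6  -0.    0.   -0. ]
0 -0.011 [[398. 375.]]
0 0 [[398. 350.]]
0 0.011 [[398. 324.]]
-0.005 -0.011 [[398. 381.]]
-0.005 0 [[398. 355.]]
-0.005 0.011 [[398. 329.]]
-0.01 -0.011 [[398. 387.]]
-0.01 0 [[398. 361.]]
-0.01 0.011 [[398. 334.]]
-0.013 -0.011 [[398. 391.]]
-0.013 0 [[398. 364.]]
-0.013 0.011 [[398. 337.]]
-0.0187 -0.011 [[398. 398.]]
-0.0187 0 [[398. 371.]]
-0.0187 0.011 [[398. 343.]]
(-32, 17, 26) [[352. 337.]]
(-32, -17, 26) [[444. 337.]]
(-76, 17, 26) [[355. 439.]]
(60, 11, 14) [[365.  69.]]
```

```bash
python3 - <<'E'
from h import *
p=manip.camera_params('wrist');C=p['tool_from_camera']
def pr(X): return w2p(p,C,X)[0]*1.4
for z in(.0425,-.0425):
  for off in(0,-.013,-.02,-.03): print(z,off,[pr([off,y,z]).round(0).tolist() for y in(-.011,0,.011)])
from scipy.optimize import fsolve
print(fsolve(lambda v:pr([v[0],v[1],-.0425])-[258,382],[-.01,0]),fsolve(lambda v:pr([v[0],v[1],.0425])-[535,382],[-.01,0]))
E
python3 - <<'E'
import numpy as np,cv2
f=lambda n:cv2.resize(cv2.convertScaleAbs(np.load(f'pics/{n}.npz')['im'],alpha=2,beta=15)[240:340],None,fx=1.4*1,fy=1.4*2)
a=np.vstack([f('d2'),f('d3')]);cv2.imwrite('pics/fing.png',a)
E
```

```text
0.0425 0 [[503.0, 375.0], [505.0, 350.0], [507.0, 324.0]]
0.0425 -0.013 [[510.0, 391.0], [513.0, 364.0], [515.0, 337.0]]
0.0425 -0.02 [[515.0, 400.0], [517.0, 373.0], [520.0, 344.0]]
0.0425 -0.03 [[522.0, 415.0], [525.0, 386.0], [527.0, 356.0]]
-0.0425 0 [[293.0, 375.0], [291.0, 350.0], [289.0, 324.0]]
-0.0425 -0.013 [[286.0, 391.0], [284.0, 364.0], [282.0, 337.0]]
-0.0425 -0.02 [[282.0, 400.0], [279.0, 373.0], [277.0, 344.0]]
-0.0425 -0.03 [[275.0, 415.0], [272.0, 386.0], [270.0, 356.0]]
[-0.04441948  0.0090237 ] [-0.04028013  0.00681195]
```

View pics/fing.png

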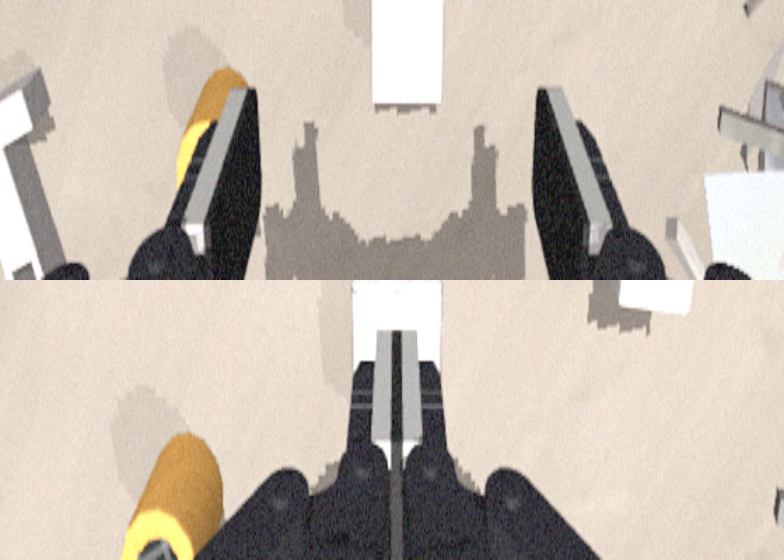

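```bash
python3 - <<'E'
from h import *
s=manip.sense()
for n in('scene','top'):
    p,T=cam(n);u=w2p(p,T,s['tcp_pos'])[0];print(n,u)
    im=manip.snapshot(n)[:,:,::-1];x,y=u.astype(int)
    x0,y0=max(0,x-70),max(0,y-60);c=cv2.convertScaleAbs(im[y0:y0+105,x0:x0+140],alpha=1.5,beta=10);print(x0,y0)
    c=cv2.resize(c,None,fx=5,fy=5,interpolation=cv2.INTER_CUBIC);cv2.drawMarker(c,tuple(((u-[x0,y0])*5+2).astype(int)),(0,0,255),0,12)
    cv2.imwrite(f'pics/{n}1.png',c)
E
```

```text
scene [145.93935641 199.03246689]
75 139
top [414.63263874 201.22984483]
344 141
```

View pics/scene1.png

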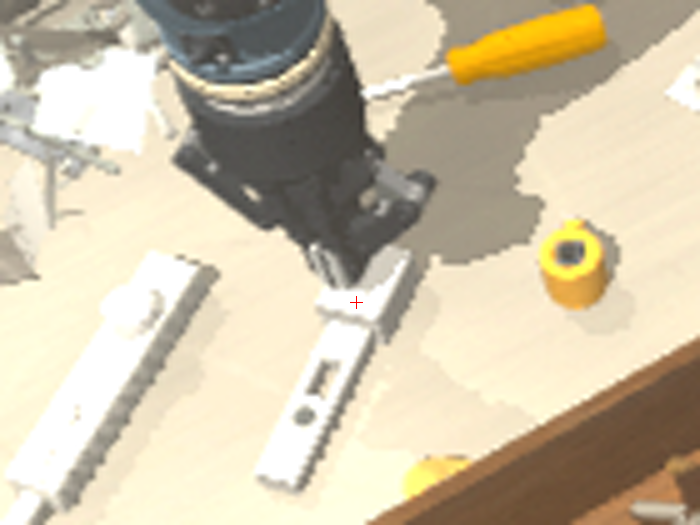

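View pics/top1.png

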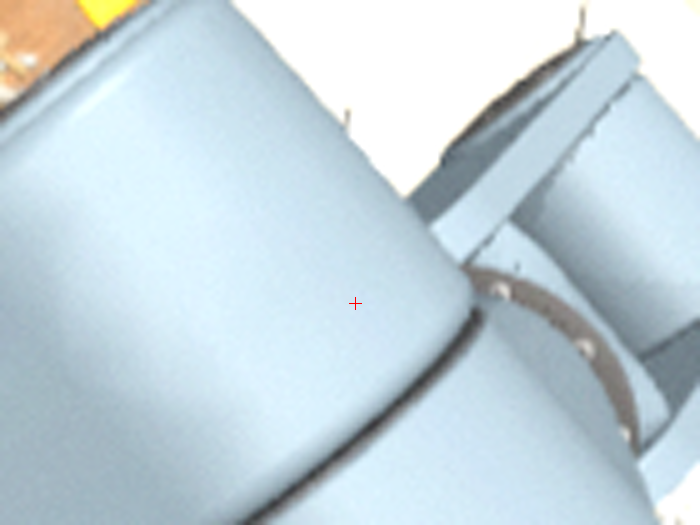

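{"fn": "send_rows", "kwargs": {"steps": [[[1,0,0,-0.002,0],[1,0,0,-0.004,0],[1,0,0,-0.004,0]]]}}

```text
t: 7.8
tcp_pos: [0.5039, -0.4227, 0.0112]
tool_rot: [0.525, 0.474, -0.525, 0.474]
force: [-0.3, 0.8, 0.4]
finger_gap: -0.006
```

```bash
python3 -c "
from h import *
s=manip.sense();print(s['tcp_pos'],s['force'])"
```

```text
[ 0.50389886 -0.42271598  0.01116593] [-0.29013173  0.8001653   0.44187837]
```

{"fn": "send_rows", "kwargs": {"steps": [[[1,0,0,-0.002,0],[1,0,0,-0.004,0],[1,0,0,-0.004,0]]]}}

```text
t: 8.18
tcp_pos: [0.5039, -0.4228, 0.0072]
tool_rot: [0.525, 0.474, -0.525, 0.474]
force: [-0.4, -0.3, -0.1]
finger_gap: -0.001
```

{"fn": "send_rows", "kwargs": {"steps": [[[1,0,0,-0.001,0],[1,0,0,-0.002,0],[1,0,0,-0.003,0],[1,0,0,-0.003,0]]]}}

```text
t: 8.68
tcp_pos: [0.504, -0.4229, 0.0044]
tool_rot: [0.525, 0.474, -0.525, 0.474]
force: [0.6, 0.4, -0.3]
finger_gap: 0.003
```

```bash
python3 snap.py d4
```

```text
8.675 [ 0.504  -0.4229  0.0044] yaw -1.673 gap 0.003 F [ 0.6  0.4 -0.3] q [-0.87  0.82  1.47  0.    0.85  0.81]
```

View pics/d4.png

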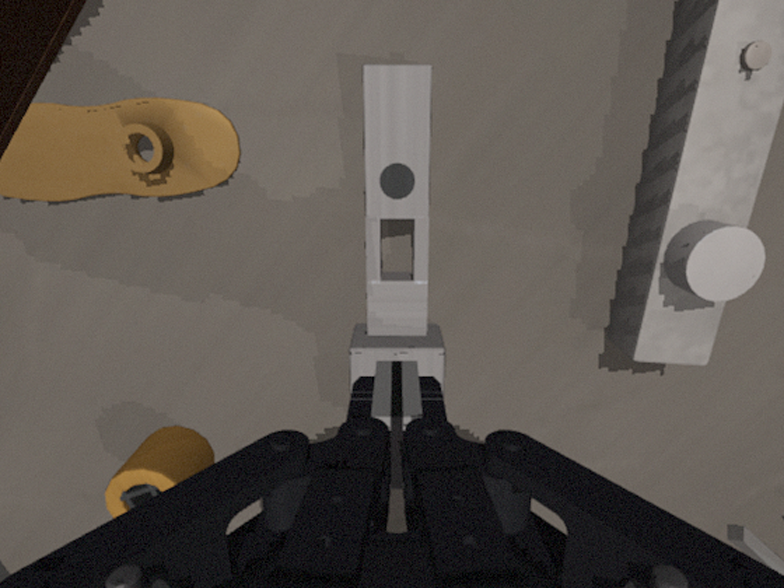

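{"fn": "send_rows", "kwargs": {"steps": [[[1,0,0,-0.002,0],[1,0,0,-0.004,0],[1,0,0,-0.004,0]]]}}

```text
t: 9.1
tcp_pos: [0.5039, -0.4227, 0.0002]
tool_rot: [-0.525, -0.474, 0.525, -0.474]
force: [0.4, -0.5, 0.6]
finger_gap: 0.002
```

{"fn": "send_rows", "kwargs": {"steps": [[[1,0,0,-0.001,0],[1,0,0,-0.002,0],[1,0,0,-0.002,0]]]}}

```text
t: 9.48
tcp_pos: [0.504, -0.4229, -0.0016]
tool_rot: [0.525, 0.474, -0.525, 0.474]
force: [0.4, 1.4, 0.0]
finger_gap: -0.001
```

{"fn": "send_rows", "kwargs": {"steps": [[[1,0,0,-0.001,0],[1,0,0,-0.002,0],[1,0,0,-0.002,0]]]}}

```text
t: 9.85
tcp_pos: [0.5041, -0.4229, -0.0036]
tool_rot: [-0.525, -0.474, 0.525, -0.474]
force: [-0.1, 0.1, -0.7]
finger_gap: -0.002
```

{"fn": "send_rows", "kwargs": {"steps": [[[1,0,0,-0.001,0],[1,0,0,-0.002,0],[1,0,0,-0.002,0]]]}}

```text
t: 10.22
tcp_pos: [0.5041, -0.423, -0.0037]
tool_rot: [-0.525, -0.474, 0.525, -0.474]
force: [-1.8, 1.6, 9.3]
finger_gap: -0.002
```

{"fn": "send_rows", "kwargs": {"steps": [[[1,0,0,-0.001,0],[1,0,0,-0.002,0],[1,0,0,-0.002,0]]]}}

```text
t: 10.6
tcp_pos: [0.5041, -0.423, -0.0038]
tool_rot: [-0.525, -0.474, 0.525, -0.474]
force: [-4.3, 3.7, 18.8]
finger_gap: -0.0
```

```bash
python3 snap.py d5; python3 - <<'E'
from h import *
s=manip.sense()
for n in('scene',):
    p,T=cam(n);u=w2p(p,T,s['tcp_pos'])[0]
    im=manip.snapshot(n)[:,:,::-1];x0,y0=110,150;c=cv2.convertScaleAbs(im[y0:y0+80,x0:x0+100],alpha=1.2,beta=10)
    c=cv2.resize(c,None,fx=7,fy=7,interpolation=cv2.INTER_CUBIC);cv2.drawMarker(c,tuple(((u-[x0,y0])*7+3).astype(int)),(0,0,255),0,12)
    cv2.imwrite(f'pics/{n}2.png',c)
E
```

```text
10.6 [ 0.5041 -0.423  -0.0038] yaw -1.6726 gap -0.0 F [-4.3  3.7 18.8] q [-0.87  0.83  1.47 -0.    0.83  0.81]
```

View pics/scene2.png

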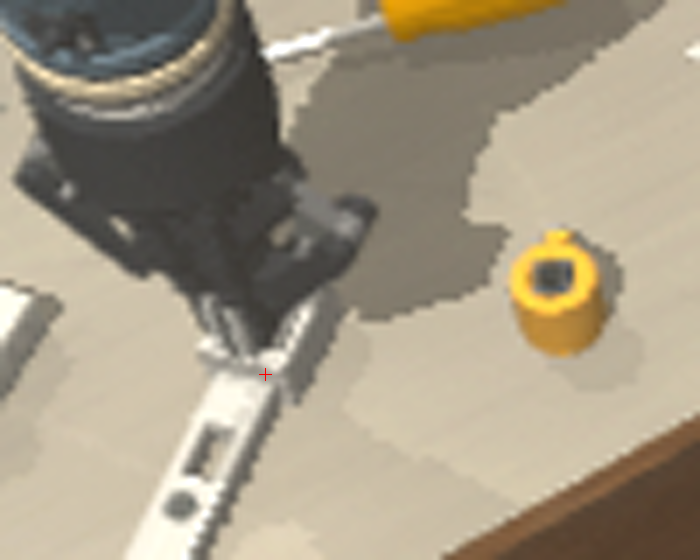

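View pics/d5.png

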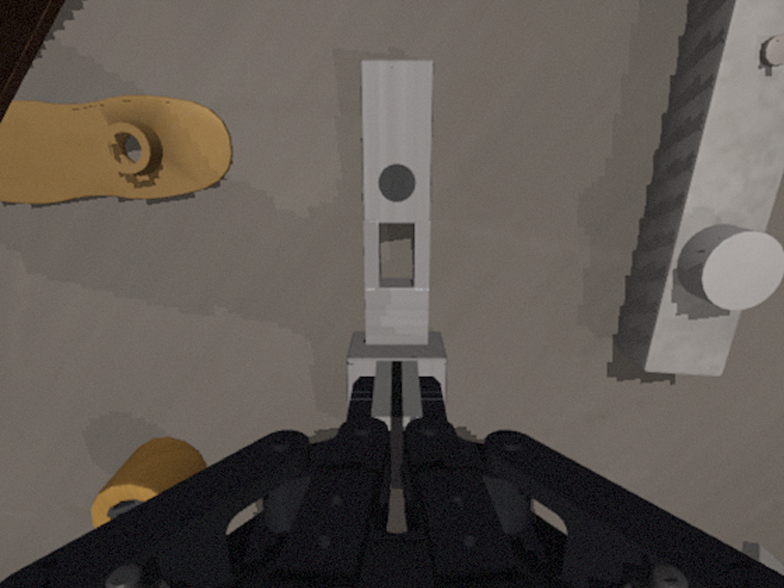

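{"fn": "send_rows", "kwargs": {"steps": [[[1,0,0,0.006,0],[0.6,0,0,0.012,0],[0,0,0,0.014,0],[0,0,0,0.014,0],[0,0,0,0.014,0],[0,0,0,0.005,0],[0,0,0,-0.005,0],[0,0,0,-0.01,0]]]}}

```text
t: 11.7
tcp_pos: [0.5035, -0.4223, -0.019]
tool_rot: [0.525, 0.475, -0.525, 0.473]
force: [0.1, 0.0, 0.0]
finger_gap: 0.998
```

{"fn": "send_rows", "kwargs": {"steps": [[[1,0,0,0,0],[1,0,0,0,0],[1,0,0,0,0],[1,0,0,0,0],[1,0,0,0,0]]], "grip_force": 60}}

```text
t: 12.32
tcp_pos: [0.5044, -0.4233, -0.0168]
tool_rot: [0.525, 0.473, -0.525, 0.474]
force: [0.8, -0.2, 2.7]
finger_gap: 0.38
```

```bash
python3 snap.py d6
```

```text
12.325 [ 0.5044 -0.4233 -0.0168] yaw -1.6731 gap 0.38 F [ 0.8 -0.2  2.7] q [-0.87  0.85  1.48  0.    0.81  0.81]
```

View pics/d6.png

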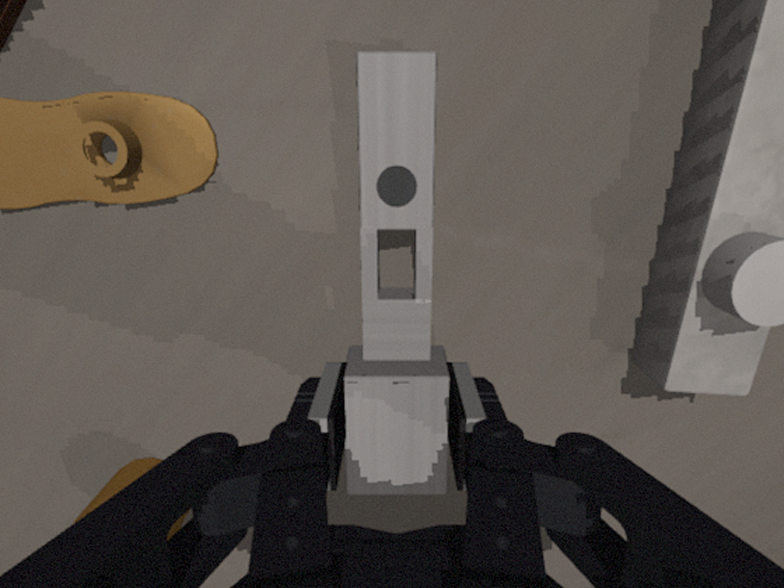

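{"fn": "send_rows", "kwargs": {"steps": [[[1,0,0,0.02,0],[1,0,0,0.07,0],[1,0,0.03,0.12,0.02],[1,-0.01,0.09,0.14,0.048],[1,-0.02,0.15,0.14,0.048],[1,-0.03,0.21,0.14,0.048],[1,-0.04,0.27,0.14,0.048],[1,-0.05,0.33,0.14,0.048]]]}}

```text
t: 13.38
tcp_pos: [0.4532, -0.0911, 0.1232]
tool_rot: [0.514, 0.486, -0.513, 0.486]
force: [0.2, 0.4, -4.2]
finger_gap: 0.383
```

{"fn": "send_rows", "kwargs": {"steps": [[[1,0,0.06,0,0],[1,0,0.12,0,0],[1,0,0.18,0,0],[1,0,0.24,0,0],[1,0,0.29,0,0],[1,0,0.305,-0.04,0],[1,0,0.305,-0.06,0],[1,0,0.305,-0.06,0]]]}}

```text
t: 14.38
tcp_pos: [0.4523, 0.212, 0.0616]
tool_rot: [-0.512, -0.487, 0.514, -0.486]
force: [-0.1, -0.4, -3.9]
finger_gap: 0.378
```

```bash
python3 snap.py d7
```

```text
14.375 [0.4523 0.212  0.0616] yaw -1.6242 gap 0.378 F [-0.1 -0.4 -3.9] q [ 0.21  0.59  1.86 -0.    0.69  1.84]
```

View pics/d7.png

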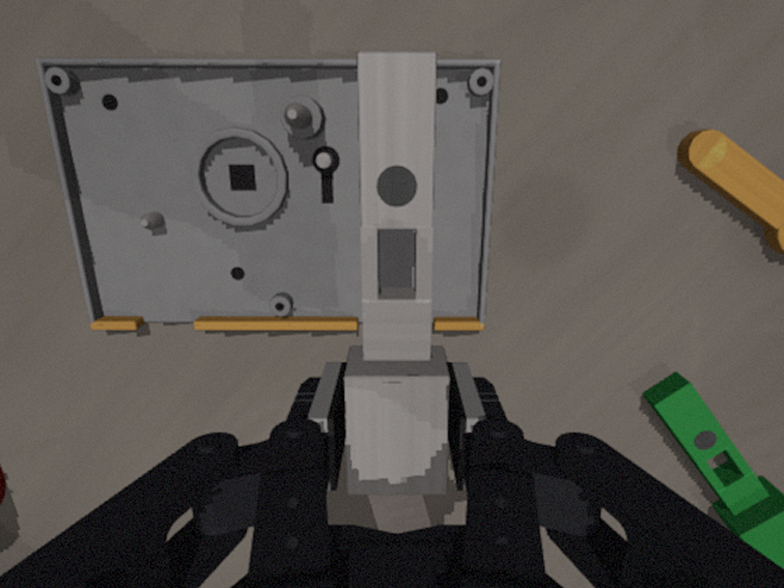

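```bash
python3 - <<'E'
from fitp import *
obs=[((62,100,12),(37,60)),((62,-100,12),(499,61)),((-60,76.5,12),(142,324)),((-60,47.5,12),(195,324)),((-60,-74.5,12),(434,324)),((-60,-100,12),(484,325)),((-60,100,12),(91,324)),((12,18,4),(243,177)),((38,-14,36),(295,116)),((-8,62,15.5),(148,223))]
v,r=fit('d7',obs,[0,0],[.507,.265,-.054],1.4)
print(v.round(4),r.round(1).tolist())
c,s=np.cos(v[2]),np.sin(v[2]);o=np.array(v[:2])+[c*-.008-s*-.055,s*-.008-c*.055]
print('dead origin',o.round(4),'tcp',(o-.0416*np.array([c,s])).round(4))
E
```

```text
[ 0.5069  0.265  -0.0552] [[0.2, -0.4], [0.9, -0.3], [-2.7, 0.2], [0.1, 0.2], [0.1, 0.3], [-0.0, -0.3], [0.7, 0.1], [0.9, 0.8], [-1.0, -0.2], [-0.7, 0.1]]
dead origin [0.4959 0.2105] tcp [0.4543 0.2128]
```

{"fn": "send_rows", "kwargs": {"steps": [[[1,0.002,0.001,-0.03,-0.001],[1,0.002,0.001,-0.055,-0.001],[1,0.002,0.001,-0.055,-0.001],[1,0.002,0.001,-0.055,-0.001]]]}}

```text
t: 14.92
tcp_pos: [0.4573, 0.213, 0.0088]
tool_rot: [0.514, 0.485, -0.513, 0.486]
force: [-0.4, -0.0, -3.4]
finger_gap: 0.381
```

{"fn": "send_rows", "kwargs": {"steps": [[[1,0,0,-0.006,0],[1,0,0,-0.012,0],[1,0,0,-0.018,0],[1,0,0,-0.018,0]]]}}

```text
t: 15.42
tcp_pos: [0.4556, 0.213, -0.0111]
tool_rot: [-0.513, -0.486, 0.514, -0.486]
force: [-0.1, -0.7, -4.3]
finger_gap: 0.374
```

```bash
python3 snap.py d8
```

```text
15.425 [ 0.4556  0.213  -0.0111] yaw -1.626 gap 0.374 F [-0.1 -0.7 -4.3] q [0.21 0.73 1.88 0.   0.53 1.84]
```

View pics/d8.png

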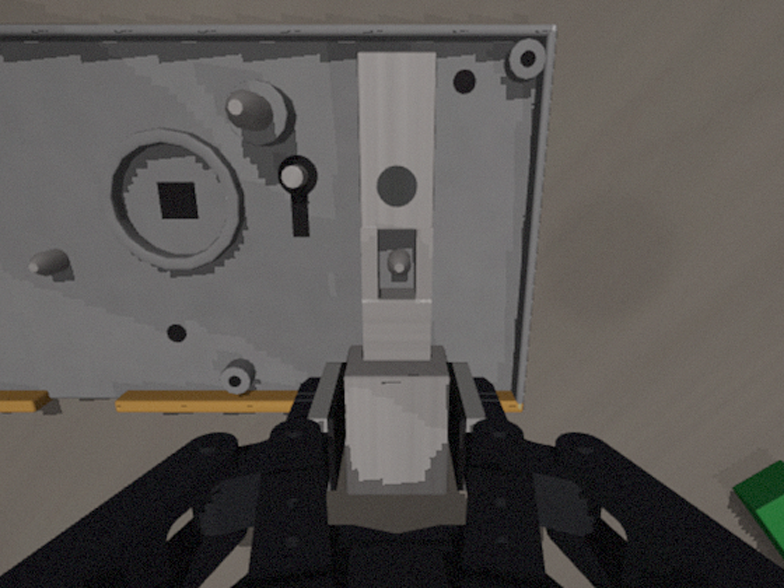

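{"fn": "send_rows", "kwargs": {"steps": [[[1,-0.001,0,-0.002,0],[1,-0.001,0,-0.002,0],[0.4,-0.001,0,-0.002,0],[0,-0.001,0,-0.002,0],[0,-0.001,0,0.01,0],[0,-0.001,0,0.05,0],[0,-0.001,0,0.1,0],[0,-0.001,0,0.12,0]]]}}

```text
t: 16.48
tcp_pos: [0.4566, 0.2135, 0.1131]
tool_rot: [0.515, 0.485, -0.512, 0.487]
force: [-0.2, -0.7, -0.4]
finger_gap: 1.001
```

```bash
python3 snap.py d9
```

```text
16.475 [0.4566 0.2135 0.1131] yaw -1.6259 gap 1.001 F [-0.2 -0.7 -0.4] q [0.22 0.5  1.82 0.   0.81 1.84]
```

View pics/d9.png

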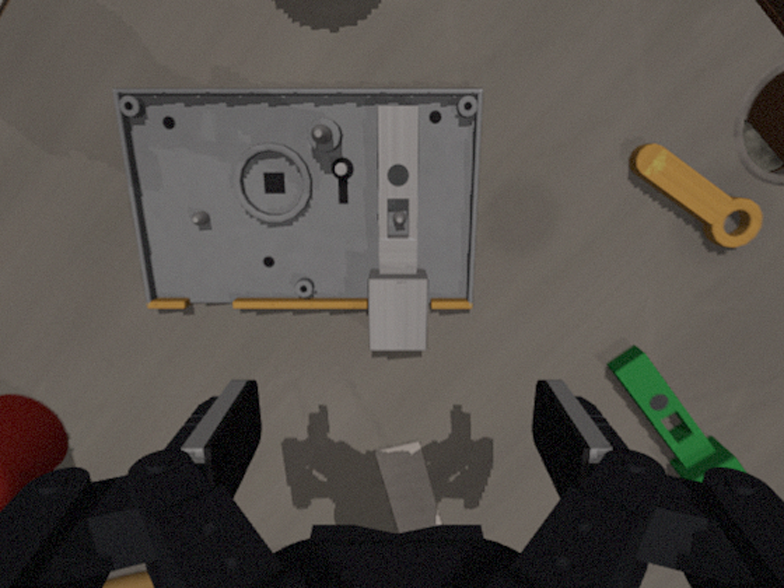

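{"fn": "send_rows", "kwargs": {"steps": [[[0,-0.01,-0.06,0,0.1],[0,-0.02,-0.12,0,0.268],[0,-0.03,-0.18,0,0.268],[0,-0.04,-0.24,0,0.268],[0,-0.05,-0.3,0,0.268],[0,-0.06,-0.36,-0.02,0.268],[0,-0.07,-0.42,-0.05,0.268],[0,-0.072,-0.43,-0.06,0.268]]]}}

```text
t: 17.52
tcp_pos: [0.3828, -0.2203, 0.0486]
tool_rot: [0.445, 0.549, -0.445, 0.55]
force: [0.2, 0.6, -0.7]
finger_gap: 0.996
```

{"fn": "send_rows", "kwargs": {"steps": [[[0,0,0,0,0],[0,0,0,0,0]]]}}

```text
t: 17.77
tcp_pos: [0.3827, -0.2151, 0.0498]
tool_rot: [0.444, 0.551, -0.444, 0.55]
force: [-0.2, -0.3, 0.3]
finger_gap: 0.996
```

```bash
python3 snap.py l1
```

```text
17.775 [ 0.3827 -0.2151  0.0498] yaw -1.3566 gap 0.996 F [-0.2 -0.3  0.3] q [-0.77  0.57  2.02  0.    0.55  0.59]
```

View pics/l1.png

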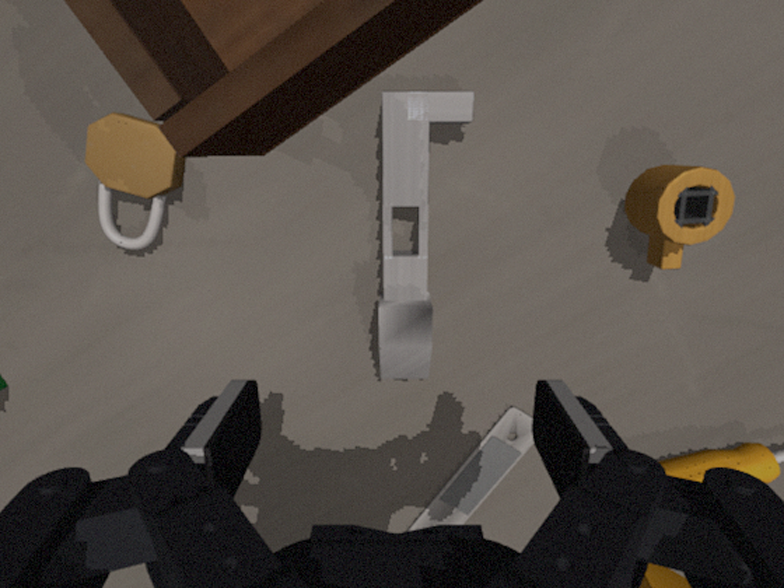

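```bash
python3 - <<'E'
from fitp import *
obs=[((58,10,14),(383,93)),((58,-28,14),(473,93)),((46,-28,14),(473,121)),((46,-10,14),(430,121)),((11,6,14),(391,207)),((11,-6,14),(419,207)),((-11,-6,14),(419,255)),((-32,12,26),(379,301)),((-32,-12,26),(432,301))]
v,r=fit('l1',obs,[0,0],[.4233,-.2089,.213],1.4)
print(v.round(4),r.round(1).tolist())
c,s=np.cos(v[2]),np.sin(v[2]);print('grip',(v[:2]-.041*np.array([c,s])).round(4), 'toolyaw',v[2]-np.pi/2)
E
```

```text
[ 0.4246 -0.2094  0.2139] [[-0.6, -1.3], [0.7, -1.3], [-0.3, 0.8], [-0.1, 0.7], [0.8, -0.7], [0.1, -0.7], [-0.4, -0.2], [-0.2, 3.9], [0.3, 4.0]]
grip [ 0.3846 -0.2181] toolyaw -1.356910769399625
```

{"fn": "send_rows", "kwargs": {"steps": [[[0,0.002,-0.003,-0.03,0],[0,0.002,-0.003,-0.055,0],[0,0.002,-0.003,-0.067,0],[0,0.002,-0.003,-0.067,0]]]}}

```text
t: 18.32
tcp_pos: [0.3851, -0.2188, -0.0175]
tool_rot: [0.444, 0.551, -0.444, 0.55]
force: [-0.0, 0.1, 0.3]
finger_gap: 0.997
```

{"fn": "send_rows", "kwargs": {"steps": [[[1,0,0,0,0],[1,0,0,0,0],[1,0,0,0,0],[1,0,0,0,0],[1,0,0,0,0],[1,0,0,0,0]]]}}

```text
t: 19.08
tcp_pos: [0.3851, -0.22, -0.0168]
tool_rot: [0.444, 0.55, -0.444, 0.551]
force: [0.1, 0.4, 6.5]
finger_gap: 0.262
```

```bash
python3 snap.py l2
```

```text
19.075 [ 0.3851 -0.22   -0.0168] yaw -1.3577 gap 0.262 F [0.1 0.4 6.5] q [-0.77  0.72  2.04 -0.    0.38  0.59]
```

View pics/l2.png

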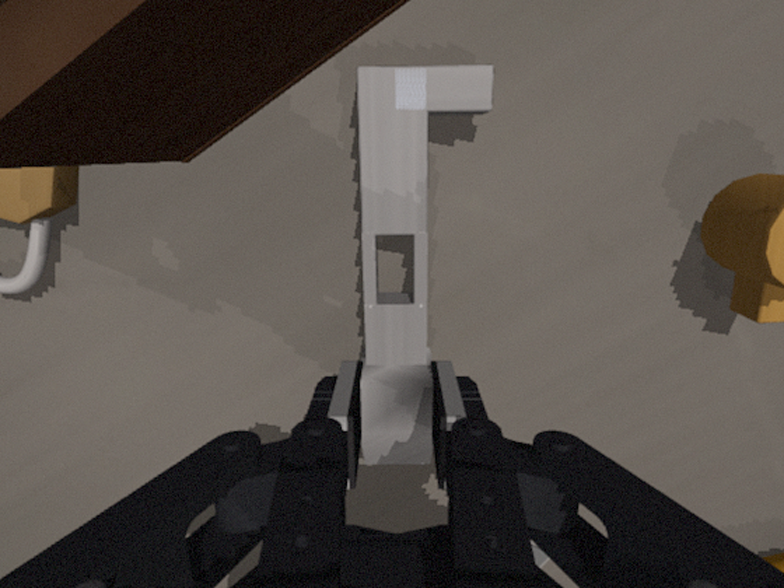

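{"fn": "send_rows", "kwargs": {"steps": [[[1,0,0,0.03,0],[1,0,0,0.08,0],[1,0,0.02,0.12,0],[1,0.01,0.07,0.14,-0.1],[1,0.02,0.13,0.14,-0.2],[1,0.03,0.19,0.14,-0.267],[1,0.04,0.25,0.14,-0.267],[1,0.05,0.31,0.14,-0.267]]]}}

```text
t: 20.12
tcp_pos: [0.4344, 0.0919, 0.1223]
tool_rot: [-0.513, -0.486, 0.514, -0.486]
force: [1.4, -0.6, -3.0]
finger_gap: 0.264
```

{"fn": "send_rows", "kwargs": {"steps": [[[1,0.01,0.06,0,0],[1,0.02,0.12,0,0],[1,0.026,0.18,0,0],[1,0.026,0.23,0,0],[1,0.026,0.238,-0.04,0],[1,0.026,0.238,-0.07,0],[1,0.026,0.238,-0.07,0]]]}}

```text
t: 21.0
tcp_pos: [0.4578, 0.3268, 0.0498]
tool_rot: [-0.51, -0.487, 0.516, -0.485]
force: [-0.3, -0.5, -3.1]
finger_gap: 0.263
```

```bash
python3 snap.py l3
```

```text
21.0 [0.4578 0.3268 0.0498] yaw -1.6247 gap 0.263 F [-0.3 -0.5 -3.1] q [0.42 0.67 1.71 0.   0.78 2.05]
```

View pics/l3.png

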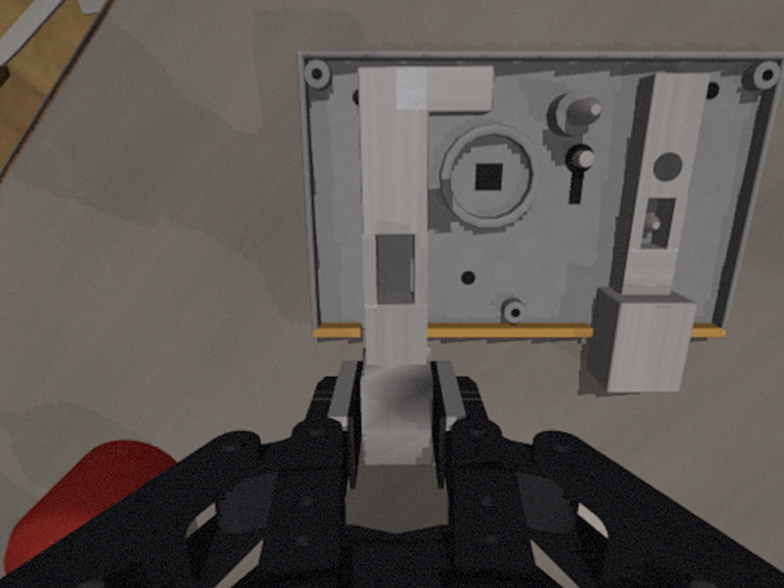

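{"fn": "send_rows", "kwargs": {"steps": [[[1,0.001,0,-0.02,0],[1,0.001,0,-0.045,0],[1,0.001,0,-0.045,0],[1,0.001,0,-0.045,0],[1,0.001,0,-0.045,0]]]}}

```text
t: 21.68
tcp_pos: [0.4632, 0.3285, 0.009]
tool_rot: [0.514, 0.486, -0.512, 0.487]
force: [-0.6, 0.3, -3.5]
finger_gap: 0.253
```

```bash
python3 snap.py l4
```

```text
21.675 [0.4632 0.3285 0.009 ] yaw -1.6252 gap 0.253 F [-0.6  0.3 -3.5] q [0.42 0.74 1.72 0.   0.69 2.05]
```

View pics/l4.png

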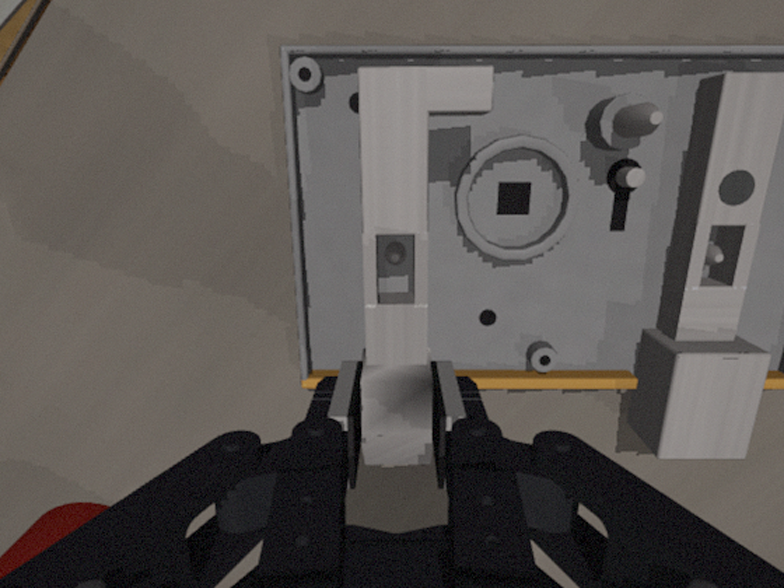

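{"fn": "send_rows", "kwargs": {"steps": [[[1,-0.001,0,-0.008,0],[1,-0.001,0,-0.016,0],[1,-0.001,0,-0.021,0],[1,-0.001,0,-0.021,0]]]}}

```text
t: 22.22
tcp_pos: [0.4605, 0.3279, -0.0128]
tool_rot: [-0.513, -0.486, 0.514, -0.486]
force: [-3.1, -1.9, 6.5]
finger_gap: 0.262
```

```bash
python3 snap.py l5
```

```text
22.225 [ 0.4605  0.3279 -0.0128] yaw -1.6248 gap 0.262 F [-3.1 -1.9  6.5] q [ 0.42  0.77  1.72 -0.    0.65  2.05]
```

View pics/l5.png

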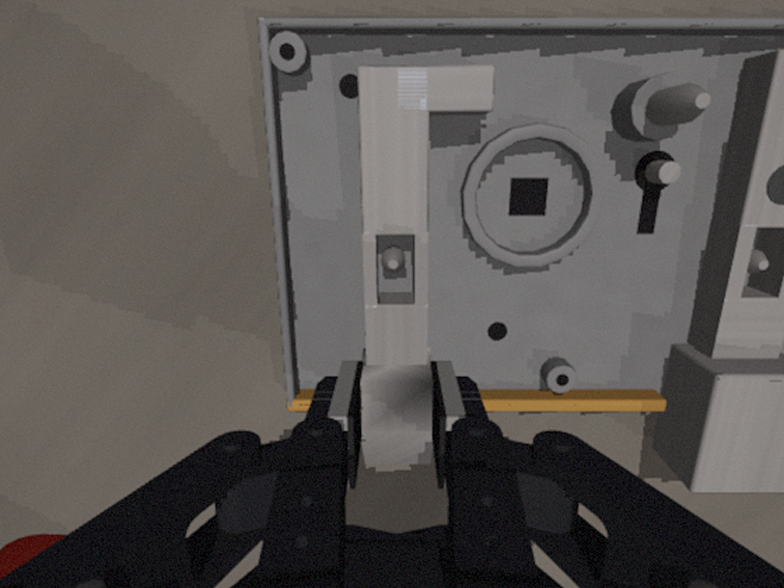

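{"fn": "send_rows", "kwargs": {"steps": [[[0.4,0,0,0,0],[0,0,0,0,0],[0,0,0,0.01,0],[0,0,0,0.06,0],[0,0,-0.01,0.12,0.1],[0,0,-0.06,0.14,0.28],[0,0,-0.12,0.14,0.46],[0,0,-0.18,0.14,0.64]]]}}

```text
t: 23.28
tcp_pos: [0.4621, 0.156, 0.1278]
tool_rot: [0.342, 0.619, -0.341, 0.62]
force: [1.3, -0.1, -0.5]
finger_gap: 0.998
```

```bash
python3 snap.py l6
```

```text
23.275 [0.4621 0.156  0.1278] yaw -1.007 gap 0.998 F [ 1.3 -0.1 -0.5] q [ 0.1   0.46  1.85 -0.    0.83  1.1 ]
```

View pics/l6.png

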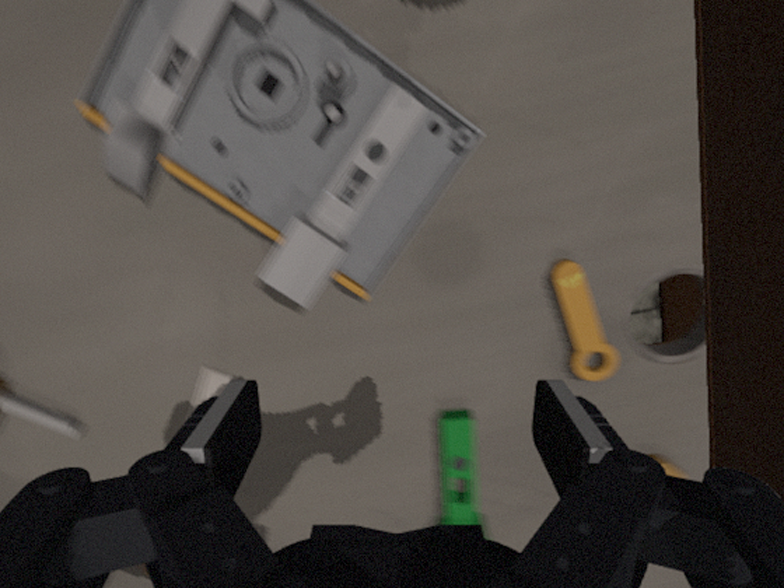

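{"fn": "send_rows", "kwargs": {"steps": [[[0,0,-0.04,0,0.18],[0,0,-0.08,0,0.36],[0,0,-0.12,0,0.54],[0,0,-0.16,0,0.72],[0,0,-0.2,0,0.9],[0,0,-0.24,0,1.08],[0,0,-0.28,0,1.26],[0,0,-0.32,0,1.44]]]}}

```text
t: 24.32
tcp_pos: [0.4618, -0.164, 0.1271]
tool_rot: [-0.152, 0.69, 0.151, 0.691]
force: [0.8, 0.0, 0.3]
finger_gap: 0.998
```

{"fn": "send_rows", "kwargs": {"steps": [[[0,-0.01,-0.04,0,0.18],[0,-0.02,-0.08,0,0.36],[0,-0.03,-0.12,0,0.54],[0,-0.03,-0.15,0,0.72],[0,-0.03,-0.15,0,0.9],[0,-0.03,-0.15,0,1.08],[0,-0.03,-0.15,0,1.26],[0,-0.03,-0.15,0,1.35]]]}}

```text
t: 25.32
tcp_pos: [0.4318, -0.3127, 0.127]
tool_rot: [0.549, -0.445, -0.549, -0.445]
force: [-0.6, 0.1, 0.1]
finger_gap: 0.996
```

{"fn": "send_rows", "kwargs": {"steps": [[[0,0,0,0,0],[0,0,0,0,0]]]}}

```text
t: 25.58
tcp_pos: [0.4317, -0.3127, 0.1268]
tool_rot: [0.548, -0.446, -0.548, -0.446]
force: [0.6, 0.4, 0.6]
finger_gap: 1.005
```

```bash
python3 snap.py f1
```

```text
25.575 [ 0.4317 -0.3127  0.1268] yaw 1.775 gap 1.005 F [0.6 0.4 0.6] q [-0.84  0.51  1.74 -0.    0.89 -2.61]
```

View pics/f1.png

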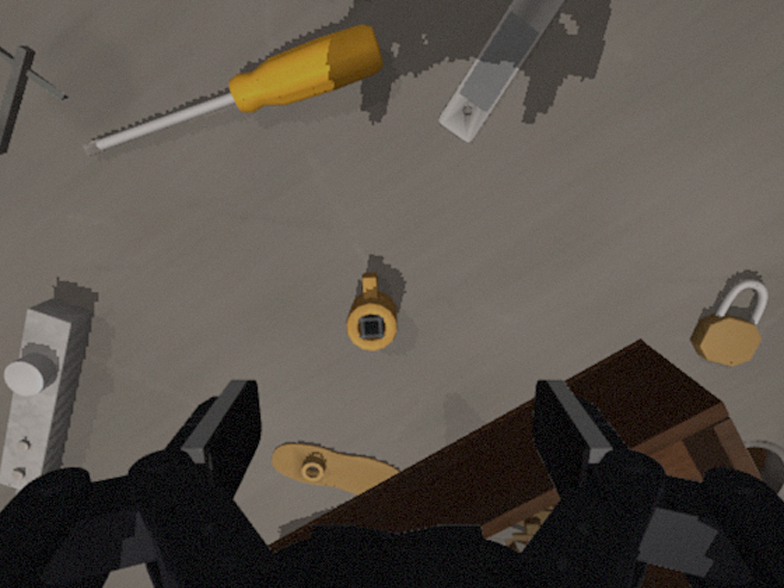

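```bash
python3 - <<'E'
import numpy as np,cv2
im=np.load('pics/f1.npz')['im'][170:265,225:325]
cv2.imwrite('pics/f1c.png',cv2.resize(cv2.convertScaleAbs(im,alpha=1.6),None,fx=6,fy=6,interpolation=cv2.INTER_CUBIC))
E
```

```text
(no output)
```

View pics/f1c.png

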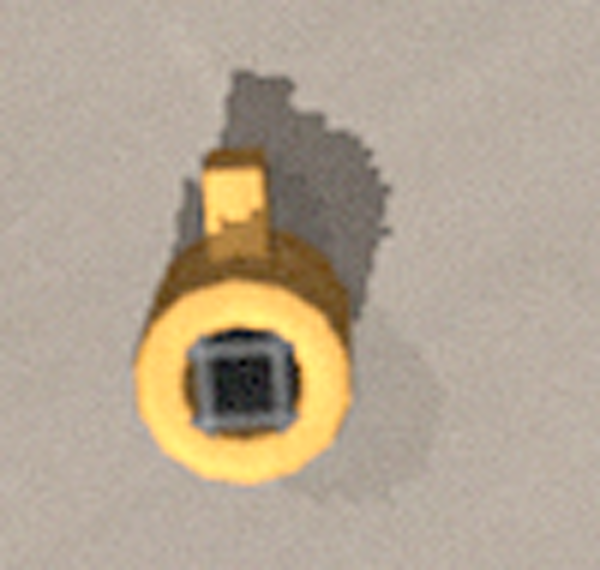

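```bash
python3 - <<'E'
from fitp import *
v,r=fit('f1',[((0,0,30),(243,383)),((29,4.5,18),(203,170)),((29,-4.5,18),(268,167))],[225,170],[.461,-.32,-2.9],6)
print(v.round(4),r.round(1).tolist(),'jaw',v[2]+1.5*np.pi, 'cur',manip.sense()['tcp_pos'])
E
```

```text
[ 0.4616 -0.3215 -2.8932] [[0.0, 0.1], [0.3, -0.1], [-0.3, -0.0]] jaw 1.8192078652089818 cur [ 0.431724   -0.31269277  0.12670959]
```

{"fn": "send_rows", "kwargs": {"steps": [[[0,0.015,-0.004,-0.02,0.02],[0,0.03,-0.009,-0.05,0.044],[0,0.03,-0.009,-0.1,0.044],[0,0.03,-0.009,-0.125,0.044],[0,0.03,-0.009,-0.125,0.044],[0,0.03,-0.009,-0.125,0.044]]]}}

```text
t: 26.38
tcp_pos: [0.4622, -0.3223, 0.0023]
tool_rot: [0.559, -0.434, -0.558, -0.434]
force: [0.7, 0.5, 0.3]
finger_gap: 0.999
```

```bash
python3 snap.py f2
```

```text
26.375 [ 0.4622 -0.3223  0.0023] yaw 1.8202 gap 0.999 F [0.7 0.5 0.3] q [-0.81  0.74  1.73 -0.    0.67 -2.63]
```

View pics/f2.png

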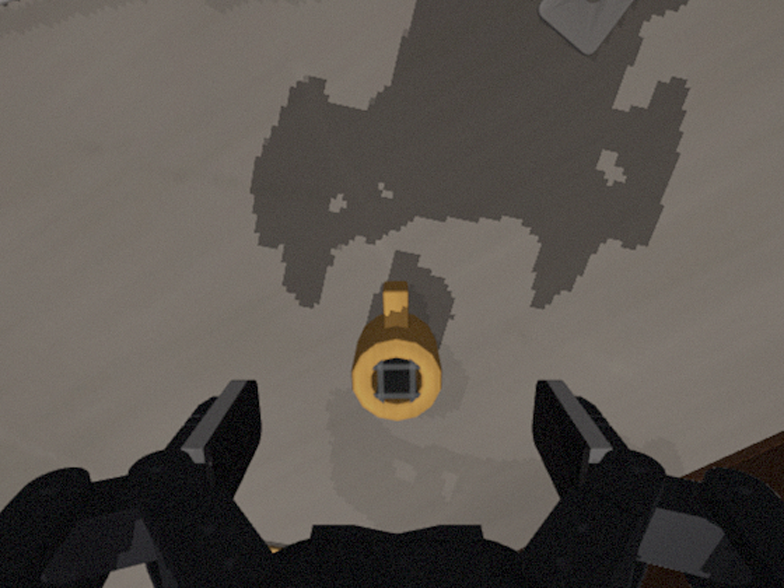

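Centred (hub at column 397). Down 16 mm and close.

{"fn": "send_rows", "kwargs": {"steps": [[[0,-0.001,0.001,-0.008,0],[0,-0.001,0.001,-0.016,0],[0,-0.001,0.001,-0.016,0],[1,-0.001,0.001,-0.016,0],[1,-0.001,0.001,-0.016,0],[1,-0.001,0.001,-0.016,0],[1,-0.001,0.001,-0.016,0],[1,-0.001,0.001,-0.016,0]]], "grip_force": 50}}

```text
t: 27.42
tcp_pos: [0.4609, -0.321, -0.014]
tool_rot: [0.559, -0.434, -0.558, -0.434]
force: [0.3, 0.6, 4.0]
finger_gap: 0.345
```

```bash
python3 snap.py f3
```

```text
27.425 [ 0.4609 -0.321  -0.014 ] yaw 1.8206 gap 0.345 F [0.3 0.6 4. ] q [-0.81  0.77  1.74  0.    0.63 -2.63]
```

View pics/f3.png

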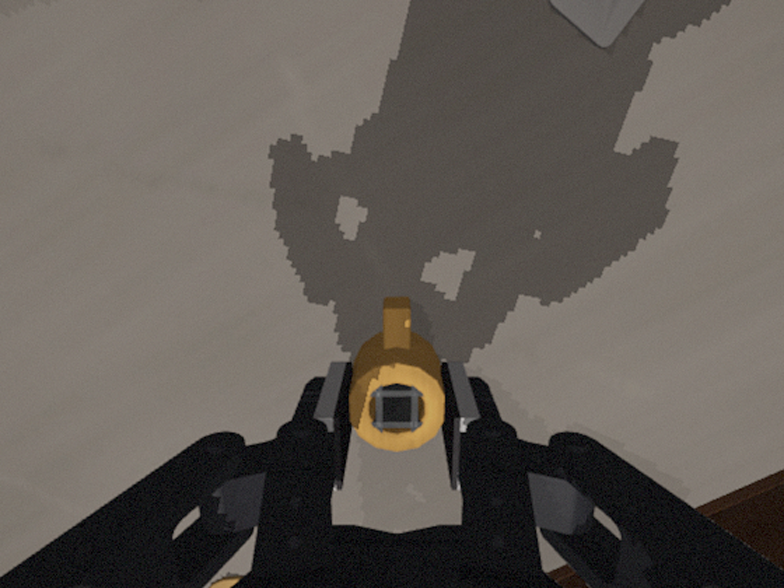

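```bash
python3 - <<'E'
from fitp import *
v,r=fit('f3',[((0,0,30),(397.5,406.5)),((29,4.5,18),(384,304)),((29,-4.5,18),(411,304))],[0,0],[.461,-.32,-2.9],1.4)
print(v.round(4),r.round(1).tolist())
d=np.load('pics/f3.npz');Rm=R.from_quat(d['rot']).as_matrix();print((Rm.T@(np.r_[v[:2],0]-d['pos']))[1:])
E
```

```text
[ 0.4604 -0.3199 -2.8912] [[0.0, -1.6], [-0.4, 0.4], [0.4, 0.4]]
[0.00021753 0.00120827]
```

{"fn": "send_rows", "kwargs": {"steps": [[[1,0,0,0.03,0],[1,0,0,0.08,0],[1,0,0.02,0.13,-0.18],[1,0,0.07,0.14,-0.36],[1,0,0.13,0.14,-0.54],[1,0,0.19,0.14,-0.72],[1,0,0.25,0.14,-0.9],[1,0.01,0.31,0.14,-1.08]]]}}

```text
t: 28.48
tcp_pos: [0.4678, -0.0229, 0.1251]
tool_rot: [-0.267, 0.655, 0.268, 0.654]
force: [1.3, 0.4, -0.5]
finger_gap: 0.343
```

{"fn": "send_rows", "kwargs": {"steps": [[[1,0.01,0.06,0,-0.18],[1,0.02,0.12,0,-0.36],[1,0.03,0.18,0,-0.54],[1,0.04,0.24,0,-0.72],[1,0.049,0.29,0,-0.795],[1,0.049,0.293,-0.04,-0.795],[1,0.049,0.293,-0.07,-0.795],[1,0.049,0.293,-0.07,-0.795]]]}}

```text
t: 29.48
tcp_pos: [0.515, 0.2676, 0.0527]
tool_rot: [0.004, 0.71, -0.005, 0.705]
force: [0.5, -0.5, -1.5]
finger_gap: 0.346
```

{"fn": "send_rows", "kwargs": {"steps": [[[1,0,0,0,0],[1,0,0,0,0]]]}}

```text
t: 29.72
tcp_pos: [0.5193, 0.268, 0.0569]
tool_rot: [0.005, 0.706, -0.005, 0.708]
force: [0.2, -0.6, -1.5]
finger_gap: 0.34
```

```bash
python3 snap.py f4
```

```text
29.725 [0.5193 0.268  0.0569] yaw -0.0143 gap 0.34 F [ 0.2 -0.6 -1.5] q [0.29 0.67 1.65 0.   0.81 0.3 ]
```

View pics/f4.png

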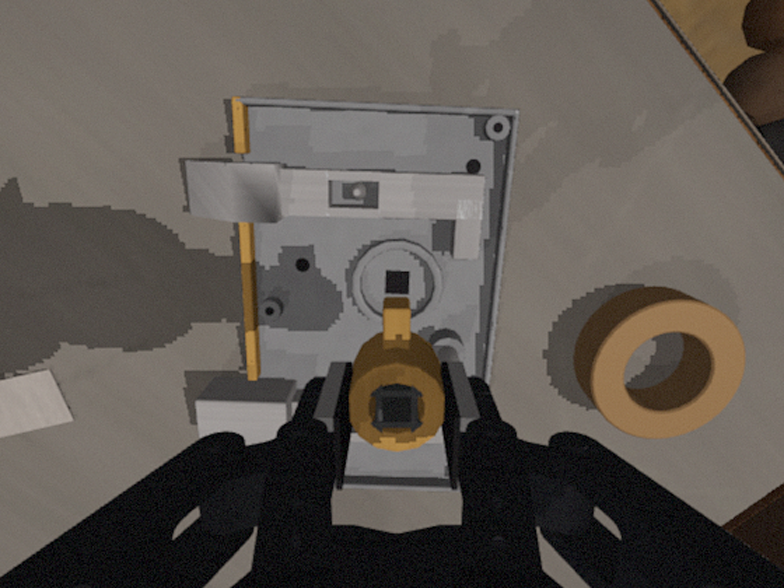

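{"fn": "send_rows", "kwargs": {"steps": [[[1,0.001,0.014,0,-0.041],[1,0.001,0.014,0,-0.041],[1,0.001,0.014,-0.03,-0.041],[1,0.001,0.014,-0.03,-0.041],[1,0.001,0.014,-0.03,-0.041]]]}}

```text
t: 30.4
tcp_pos: [0.5195, 0.2819, 0.0262]
tool_rot: [0.019, 0.707, -0.019, 0.707]
force: [0.3, -0.8, -0.8]
finger_gap: 0.345
```

```bash
python3 snap.py f5
```

```text
30.4 [0.5195 0.2819 0.0262] yaw -0.0545 gap 0.345 F [ 0.3 -0.8 -0.8] q [ 0.31  0.73  1.65 -0.    0.77  0.36]
```

View pics/f5.png

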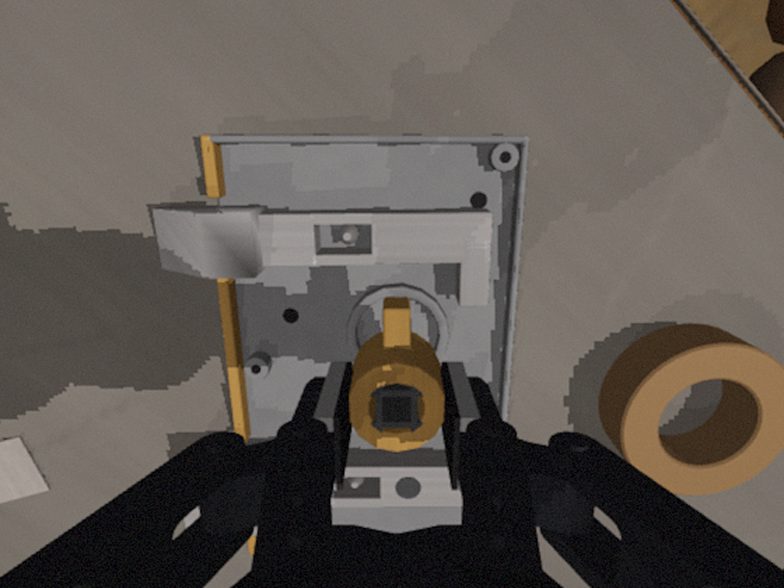

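```bash
python3 - <<'E'
from fitp import *
obs=[((62,100,12),(527,137)),((-60,76.5,12),(216,197)),((-60,47.5,12),(229,279)),((-62,100,12),(200,137))]
p,T=camc('f5');C=(.5069,.265,-.0545);c,s=np.cos(C[2]),np.sin(C[2])
W=lambda P:np.c_[C[0]+c*P[:,0]-s*P[:,1],C[1]+s*P[:,0]+c*P[:,1],P[:,2]]
P=np.array([o[0] for o in obs])/1000
print((w2p(p,T,W(P))*1.4).round(1).tolist())
a=np.linspace(0,2*np.pi,13)[:-1]
for r,z in((18,11),(16,30)): print(r,(w2p(p,T,W(np.c_[.012+r/1000*np.cos(a),.018+r/1000*np.sin(a),0*a+z/1000]))*1.4).round(0).tolist())
print((W(np.array([[.012,.018,0]]))).round(4))
E
```

```text
[[528.2, 136.0], [215.6, 198.6], [223.6, 269.7], [203.4, 136.0]]
18 [[438.0, 335.0], [433.0, 316.0], [418.0, 301.0], [397.0, 296.0], [376.0, 301.0], [361.0, 316.0], [356.0, 335.0], [362.0, 354.0], [377.0, 368.0], [397.0, 372.0], [417.0, 368.0], [432.0, 354.0]]
16 [[437.0, 353.0], [432.0, 334.0], [418.0, 320.0], [397.0, 315.0], [377.0, 320.0], [362.0, 334.0], [357.0, 353.0], [363.0, 371.0], [377.0, 384.0], [397.0, 389.0], [417.0, 384.0], [432.0, 371.0]]
[[0.5199 0.2823 0.    ]]
```

{"fn": "send_rows", "kwargs": {"steps": [[[1,0,0,-0.015,0],[1,0,0,-0.022,0],[1,0,0,-0.022,0],[1,0,0,-0.027,0],[1,0,0,-0.03,0],[1,0,0,-0.03,0]]]}}

```text
t: 31.2
tcp_pos: [0.5189, 0.2821, -0.0047]
tool_rot: [0.019, 0.707, -0.019, 0.707]
force: [0.6, -0.5, -0.3]
finger_gap: 0.345
```

{"fn": "send_rows", "kwargs": {"steps": [[[1,0,0,-0.003,0],[1,0,0,-0.005,0],[1,0,0,-0.006,0],[1,0,0,-0.006,0]]]}}

```text
t: 31.7
tcp_pos: [0.5195, 0.2818, -0.008]
tool_rot: [0.019, 0.706, -0.019, 0.707]
force: [-2.3, -3.3, 15.0]
finger_gap: 0.342
```

```bash
python3 snap.py f6
```

```text
31.7 [ 0.5195  0.2818 -0.008 ] yaw -0.0541 gap 0.342 F [-2.3 -3.3 15. ] q [ 0.31  0.78  1.66 -0.    0.7   0.36]
```

View pics/f6.png

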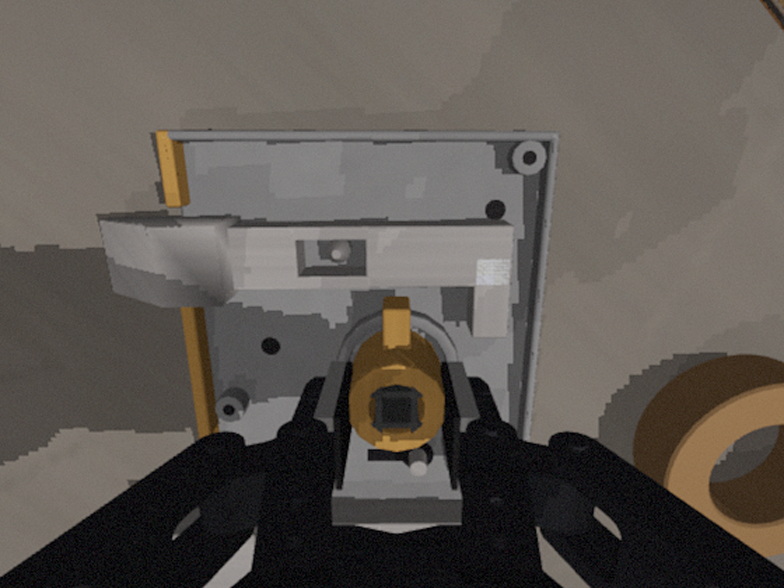

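```bash
python3 - <<'E'
import numpy as np,cv2
a=cv2.convertScaleAbs(np.load('pics/d8.npz')['im'][80:205,70:190],alpha=2)
b=cv2.convertScaleAbs(np.load('pics/l5.npz')['im'][80:205,320:440],alpha=2)
c=cv2.convertScaleAbs(np.load('pics/f6.npz')['im'][195:320,220:340],alpha=2)
f=lambda q:cv2.resize(q,None,fx=2.2,fy=4,interpolation=cv2.INTER_CUBIC)
cv2.imwrite('pics/ring.png',np.hstack([f(a),f(b),f(c)]))
E
```

```text
(no output)
```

View pics/ring.png

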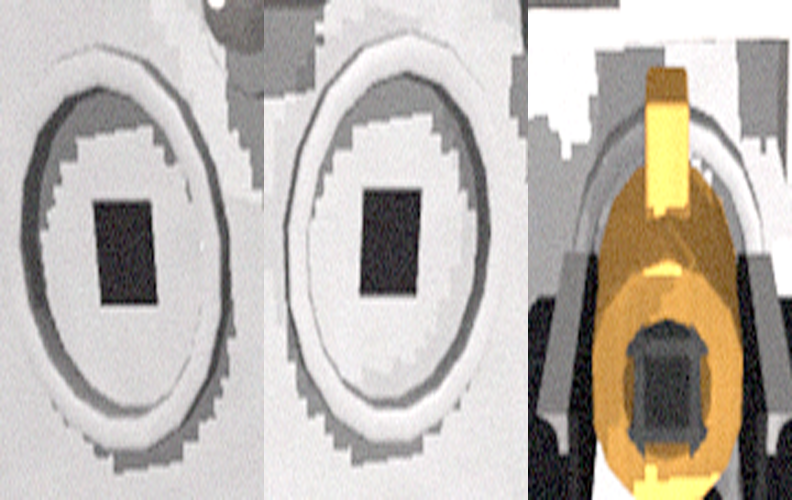

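```bash
python3 -c "
from h import *
s=manip.sense();print(s['force'],s['ft_torque'],s['tcp_pos'])"
```

```text
[-2.26951358 -3.25037594 14.68375214] [-0.32923202  0.54406602  0.07589504] [ 0.51955838  0.28178356 -0.00798452]
```

{"fn": "send_rows", "kwargs": {"steps": [[[0.5,0,0,0.001,0],[0,0,0,0.001,0],[0,0,0,0.001,0],[0,0,0,0.02,0],[0,0,-0.01,0.07,0],[0,0,-0.02,0.07,0],[0,0,-0.02,0.07,0]]]}}

```text
t: 32.62
tcp_pos: [0.5191, 0.2616, 0.0603]
tool_rot: [0.02, 0.707, -0.02, 0.707]
force: [0.6, 0.1, 0.1]
finger_gap: 1.0
```

```bash
python3 snap.py f7
```

```text
32.625 [0.5191 0.2616 0.0603] yaw -0.0555 gap 1.0 F [0.6 0.1 0.1] q [0.27 0.66 1.66 0.   0.82 0.33]
```

View pics/f7.png

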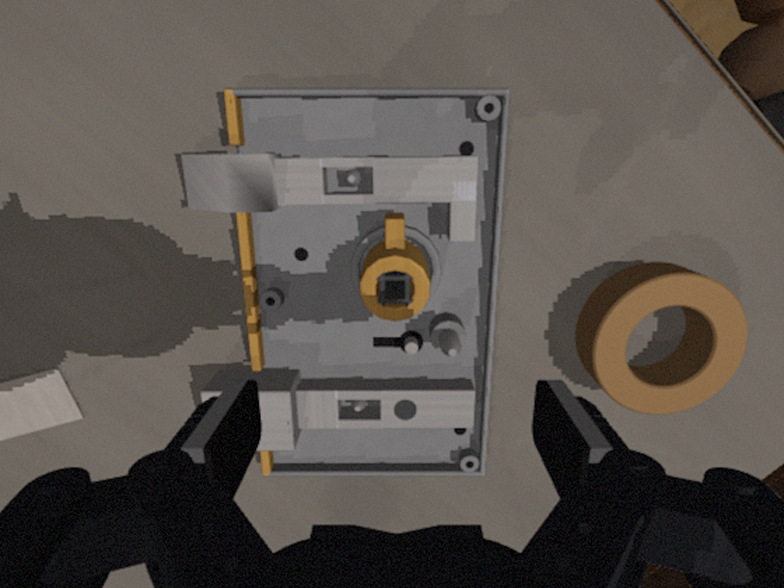

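```bash
python3 - <<'E'
from fitp import *
p,T=camc('f7');C=(.5069,.265,-.0545);c,s=np.cos(C[2]),np.sin(C[2])
W=lambda P:np.c_[C[0]+c*P[:,0]-s*P[:,1],C[1]+s*P[:,0]+c*P[:,1],P[:,2]]
im=np.load('pics/f7.npz')['im'];x0,y0,k=240,140,6
out=cv2.resize(cv2.convertScaleAbs(im[y0:y0+95,x0:x0+90],alpha=1.4),None,fx=k,fy=k,interpolation=cv2.INTER_CUBIC)
a=np.linspace(0,2*np.pi,49)
def dr(P,col): 
    u=((w2p(p,T,W(np.array(P)/1000))-[x0,y0]+.5)*k).astype(int);cv2.polylines(out,[u.reshape(-1,1,2)],False,col,1)
circ=lambda r,z:np.c_[12+r*np.cos(a),18+r*np.sin(a),0*a+z]
dr(circ(18,11),(255,0,0));dr(circ(16,34),(0,255,0));dr(circ(16,37),(0,0,255))
for z,col in((22,(0,255,0)),(25,(0,0,255))): dr([(7.5,34,z),(7.5,47,z),(16.5,47,z),(16.5,34,z)],col)
cv2.imwrite('pics/f7o.png',out)
E
```

```text
(no output)
```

View pics/f7o.png

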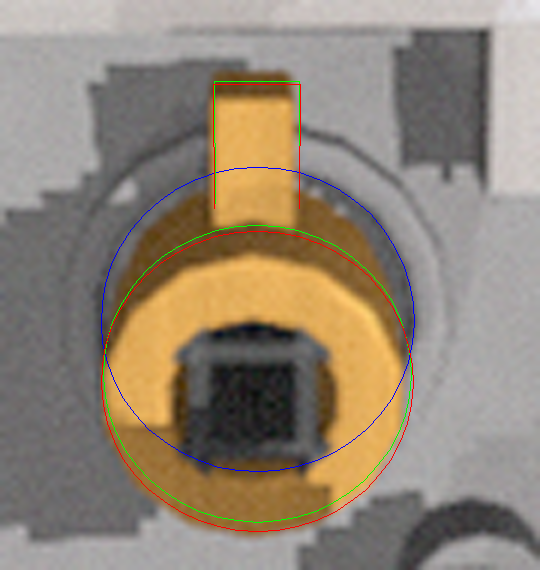

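{"fn": "send_rows", "kwargs": {"steps": [[[0,-0.01,0,0.05,0.18],[0,-0.02,-0.01,0.1,0.36],[0,-0.03,-0.02,0.1,0.54],[0,-0.04,-0.03,0.1,0.72],[0,-0.05,-0.04,0.1,0.9],[0,-0.06,-0.05,0.1,1.08],[0,-0.06,-0.06,0.1,1.26],[0,-0.06,-0.06,0.1,1.44]]]}}

```text
t: 33.67
tcp_pos: [0.4581, 0.2017, 0.1584]
tool_rot: [-0.453, 0.544, 0.454, 0.542]
force: [0.1, 0.6, 0.1]
finger_gap: 1.003
```

{"fn": "send_rows", "kwargs": {"steps": [[[0,0,0,0,0.1],[0,0,0,0,0.1]]]}}

```text
t: 33.92
tcp_pos: [0.4584, 0.2022, 0.1586]
tool_rot: [-0.477, 0.522, 0.478, 0.52]
force: [0.3, -0.5, 0.2]
finger_gap: 0.999
```

```bash
python3 snap.py f8; cat > ov.py <<'E'
import sys
from fitp import *
n=sys.argv[1];x0,y0,k=map(int,sys.argv[2:5])
p,T=camc(n);C=(.5069,.265,-.0545);c,s=np.cos(C[2]),np.sin(C[2])
W=lambda P:np.c_[C[0]+c*P[:,0]-s*P[:,1],C[1]+s*P[:,0]+c*P[:,1],P[:,2]]
im=np.load(f'pics/{n}.npz')['im']
out=cv2.resize(cv2.convertScaleAbs(im[y0:y0+95,x0:x0+120],alpha=1.5),None,fx=k,fy=k,interpolation=cv2.INTER_CUBIC)
a=np.linspace(0,2*np.pi,49)
def dr(P,col): 
    u=((w2p(p,T,W(np.array(P)/1000))-[x0,y0]+.5)*k).astype(int);cv2.polylines(out,[u.reshape(-1,1,2)],False,col,1)
circ=lambda r,z:np.c_[12+r*np.cos(a),18+r*np.sin(a),0*a+z]
dr(circ(18,11),(255,0,0));dr(circ(16,34),(0,255,0));dr(circ(16,37),(0,0,255))
for z,col in((22,(0,255,0)),(25,(0,0,255))): dr([(7.5,34,z),(7.5,47,z),(16.5,47,z),(16.5,34,z)],col)
cv2.imwrite(f'pics/{n}o.png',out)
E
python3 - <<'E'
from fitp import *
p,T=camc('f8');print(w2p(p,T,[.52,.282,.03]))
E
```

```text
33.925 [0.4584 0.2022 0.1586] yaw 1.4844 gap 0.999 F [ 0.3 -0.5  0.2] q [ 0.19  0.43  1.78  0.    0.94 -1.29]
[[368.75062569 248.37955216]]
```

View pics/f8.png

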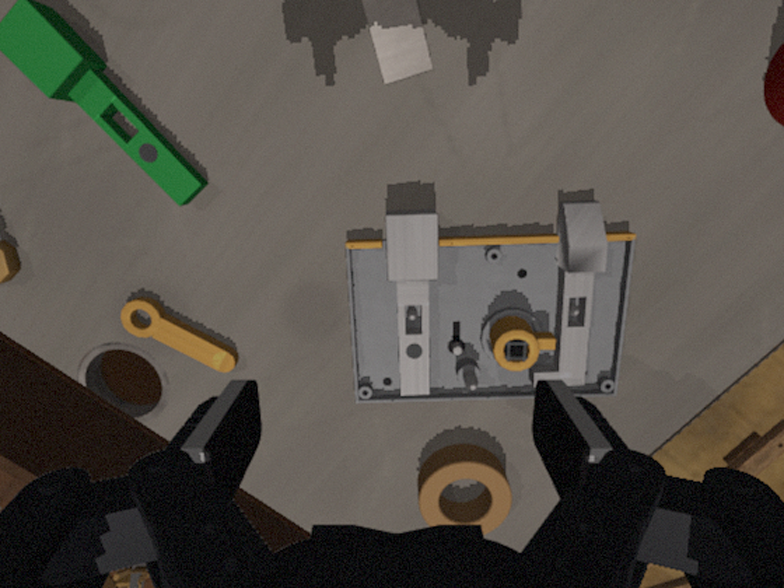

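```bash
python3 ov.py f8 330 200 6;  python3 - <<'E'
import numpy as np,cv2
im=np.load('pics/f8.npz')['im'][200:295,330:450]
cv2.imwrite('pics/f8c.png',cv2.resize(cv2.convertScaleAbs(im,alpha=1.5),None,fx=6,fy=6,interpolation=cv2.INTER_CUBIC))
E
```

```text
(no output)
```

View pics/f8o.png

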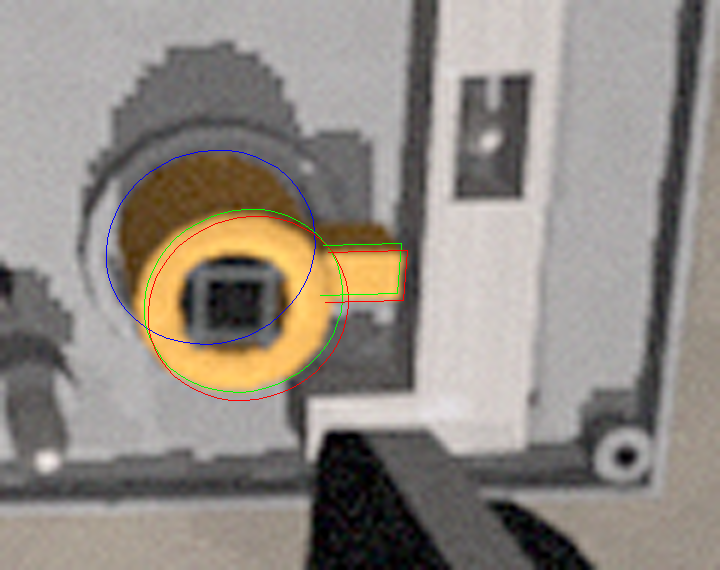

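View pics/f8c.png

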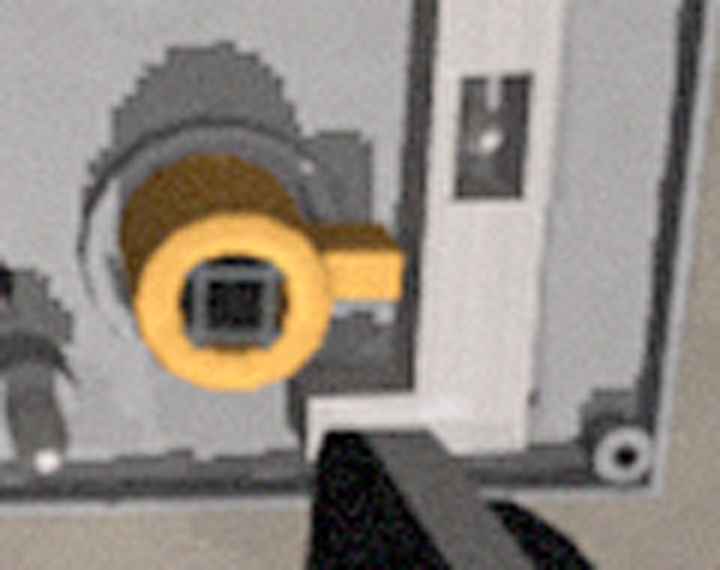

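```bash
python3 - <<'E'
from fitp import *
C=(.5069,.265,-.0545);Rc=R.from_euler('z',C[2]).as_matrix()
obs={'f7':([240,140],[((0,0,30),(254,393)),((4.5,29,18),(295,97)),((-4.5,29,18),(212,98))]),
'f8':([330,200],[((0,0,30),(233,301)),((4.5,29,18),(398,301)),((-4.5,29,18),(402,252))])}
def f(v,full=True):
    o=[]
    for n,(org,L) in obs.items():
        p,T=camc(n);P=np.array([q[0] for q in L])/1000;U=np.array([q[1] for q in L])/6+org-.5
        X=R.from_euler('xyz',[v[3],v[4],v[5]]).apply(P)+v[:3]+[.012,.018,.004]
        X=X@Rc.T+[C[0],C[1],0];o.append(w2p(p,T,X)-U)
    return np.vstack(o).ravel()
for mask in([1,1,1,0,0,1],[1,1,0,0,0,1],[1,1,1,1,0,1],[1,1,1,1,1,1]):
    m=np.array(mask)
    r=least_squares(lambda w:f(w*m),np.zeros(6),x_scale=.01)
    v=r.x*m;print((v[:3]*1000).round(2),np.degrees(v[3:]).round(1),'cost',round(r.cost,2),r.fun.round(1))
E
```

```text
[ 0.12 -1.62  2.34] [-0.   0.  -0.7] cost 2.58 [-0.7  0.1  0.2 -0.3 -0.3 -0.6  0.7  1.3 -1.   0.1 -0.9 -0.1]
[ 0.36 -1.72  0.  ] [ 0.   0.  -0.6] cost 5.03 [-0.3 -0.8  0.5 -0.6  0.1 -0.9 -0.   0.6 -1.8 -0.6 -1.8 -0.8]
[0.28 0.27 0.68] [ 4.9  0.  -0.2] cost 1.43 [-0.4  0.4  0.1 -0.5 -0.5 -0.8 -0.5  0.8 -0.5  0.4 -0.5  0.1]
[0.11 0.28 0.67] [ 4.9  0.3 -0.3] cost 1.43 [-0.4  0.4  0.1 -0.5 -0.5 -0.8 -0.5  0.8 -0.5  0.4 -0.5  0.2]
```

{"fn": "send_rows", "kwargs": {"steps": [[[0,-0.01,0,0,-0.18],[0,-0.02,0.01,0,-0.36],[0,-0.03,0.02,0,-0.54],[0,-0.04,0.03,0,-0.72],[0,-0.05,0.03,0,-0.9],[0,-0.055,0.03,0,-1.08],[0,-0.055,0.03,-0.04,-1.26],[0,-0.055,0.03,-0.09,-1.44]]]}}

```text
t: 34.98
tcp_pos: [0.4055, 0.2328, 0.0693]
tool_rot: [-0.013, 0.706, 0.014, 0.708]
force: [0.9, 0.6, -0.2]
finger_gap: 0.998
```

{"fn": "send_rows", "kwargs": {"steps": [[[0,0,0,-0.03,-0.1],[0,0,0,-0.055,-0.1],[0,0,0,-0.055,-0.1],[0,0,0,-0.055,-0.1]]]}}

```text
t: 35.48
tcp_pos: [0.4044, 0.2323, 0.0149]
tool_rot: [0.02, 0.707, -0.019, 0.707]
force: [0.4, -0.1, 0.4]
finger_gap: 0.999
```

```bash
python3 snap.py f9
```

```text
35.475 [0.4044 0.2323 0.0149] yaw -0.055 gap 0.999 F [ 0.4 -0.1  0.4] q [0.28 0.66 1.97 0.   0.51 0.34]
```

View pics/f9.png

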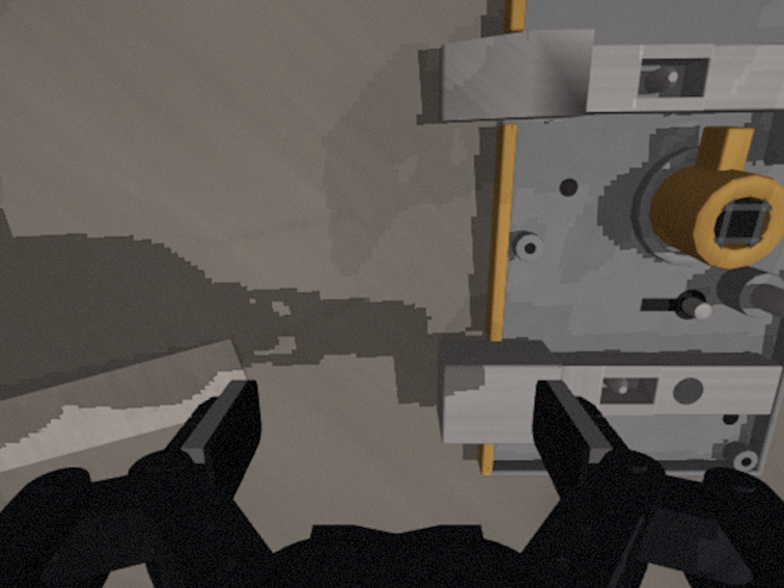

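```bash
python3 - <<'E'
import numpy as np,cv2
im=np.load('pics/f9.npz')['im'][70:200,440:560]
cv2.imwrite('pics/f9c.png',cv2.resize(cv2.convertScaleAbs(im,alpha=2,beta=10),None,fx=4.6,fy=4.6,interpolation=cv2.INTER_CUBIC))
E
```

```text
(no output)
```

View pics/f9c.png

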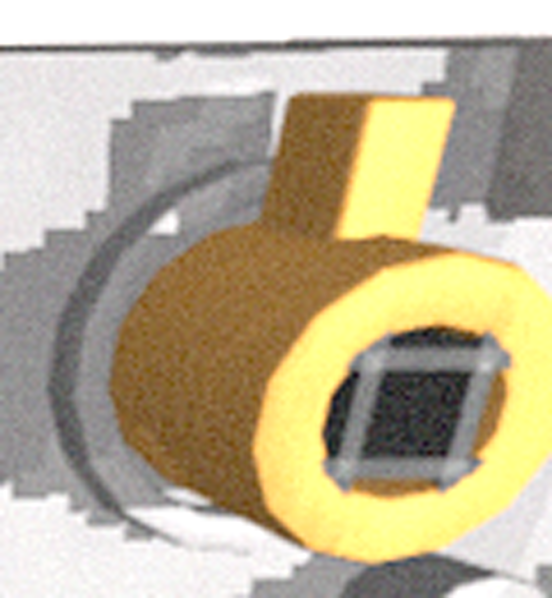

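```bash
python3 - <<'E'
import numpy as np,cv2
def g(n,x,y,w,h,k): 
    im=np.load(f'pics/{n}.npz')['im'][y:y+h,x:x+w]
    return cv2.resize(cv2.convertScaleAbs(im,alpha=2,beta=0),None,fx=k,fy=k,interpolation=cv2.INTER_CUBIC)
a=g('f4',240,160,85,70,4.5);b=g('f5',235,195,90,70,4.5);c=g('d9',155,90,80,75,4.5);d=g('l5',315,75,120,125,3)
out=np.zeros((600,790,3),np.uint8)
def put(i,x,y): out[y:y+i.shape[0],x:x+i.shape[1]]=i[:600-y,:790-x]
put(a,0,0);put(b,385,0);put(c,0,320)
d=d[:280];put(d,385,320);cv2.imwrite('pics/rz.png',out)
E
```

```text
(no output)
```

View pics/rz.png

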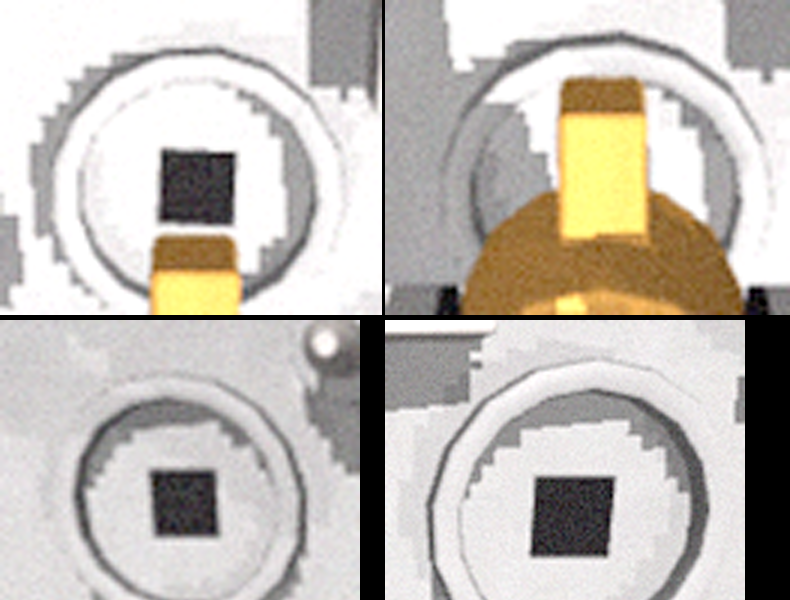

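{"fn": "send_rows", "kwargs": {"steps": [[[0,0,0,0.04,0],[0,0.03,0.015,0.05,0],[0,0.08,0.04,0.05,0],[0,0.115,0.05,0.05,0],[0,0.115,0.05,0.03,0],[0,0.115,0.05,0,0],[0,0.115,0.05,-0.022,0],[0,0.115,0.05,-0.022,0]]]}}

```text
t: 36.52
tcp_pos: [0.5182, 0.2819, -0.0077]
tool_rot: [0.019, 0.708, -0.02, 0.706]
force: [-0.5, -0.6, 0.1]
finger_gap: 1.0
```

{"fn": "send_rows", "kwargs": {"steps": [[[1,0,0,0,0],[1,0,0,0,0],[1,0,0,0,0],[1,0,0,0,0],[1,0,0,0,0]]], "grip_force": 40}}

```text
t: 37.15
tcp_pos: [0.5197, 0.2823, -0.0064]
tool_rot: [0.019, 0.706, -0.019, 0.707]
force: [-0.2, 0.7, 6.0]
finger_gap: 0.344
```

```bash
python3 snap.py g1
```

```text
37.15 [ 0.5197  0.2823 -0.0064] yaw -0.0545 gap 0.344 F [-0.2  0.7  6. ] q [0.31 0.78 1.66 0.   0.7  0.36]
```

View pics/g1.png

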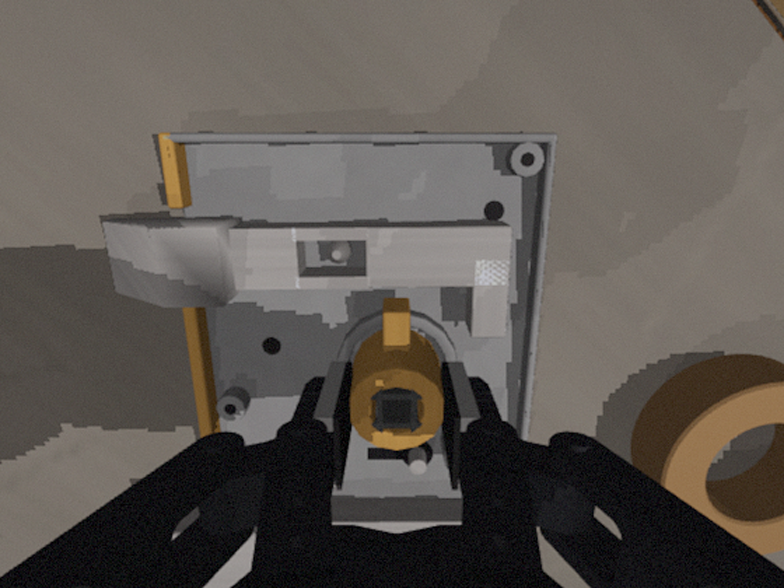

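{"fn": "send_rows", "kwargs": {"steps": [[[1,0,0,-0.003,0],[1,0,-0.001,-0.003,0.05],[1,0,-0.001,-0.003,0.1],[1,0,-0.001,-0.003,0],[1,0,-0.001,-0.003,-0.1],[1,0,0,-0.003,0],[1,0,0,-0.003,0]]]}}

```text
t: 38.08
tcp_pos: [0.5222, 0.2825, -0.0066]
tool_rot: [0.019, 0.704, -0.018, 0.709]
force: [-1.7, -3.2, 20.5]
finger_gap: 0.341
```

```bash
python3 snap.py g2
```

```text
38.075 [ 0.5222  0.2825 -0.0066] yaw -0.053 gap 0.341 F [-1.7 -3.2 20.5] q [ 0.31  0.78  1.66 -0.    0.7   0.36]
```

{"fn": "send_rows", "kwargs": {"steps": [[[1,-0.001,0,0.003,0],[1,-0.001,0,0.003,0],[0.5,-0.001,0,0.003,0],[0,-0.001,0,0.003,0],[0,-0.001,0,0.003,0],[0,-0.001,0,0.03,0],[0,-0.001,0,0.08,0],[0,-0.001,0,0.12,0]]]}}

```text
t: 39.12
tcp_pos: [0.5181, 0.2821, 0.1106]
tool_rot: [0.019, 0.707, -0.019, 0.707]
force: [0.5, 0.3, 0.6]
finger_gap: 1.004
```

```bash
python3 snap.py g3; python3 ov.py g3 220 130 6
```

```text
39.125 [0.5181 0.2821 0.1106] yaw -0.0545 gap 1.004 F [0.5 0.3 0.6] q [0.31 0.6  1.61 0.   0.94 0.36]
```

View pics/g3.png

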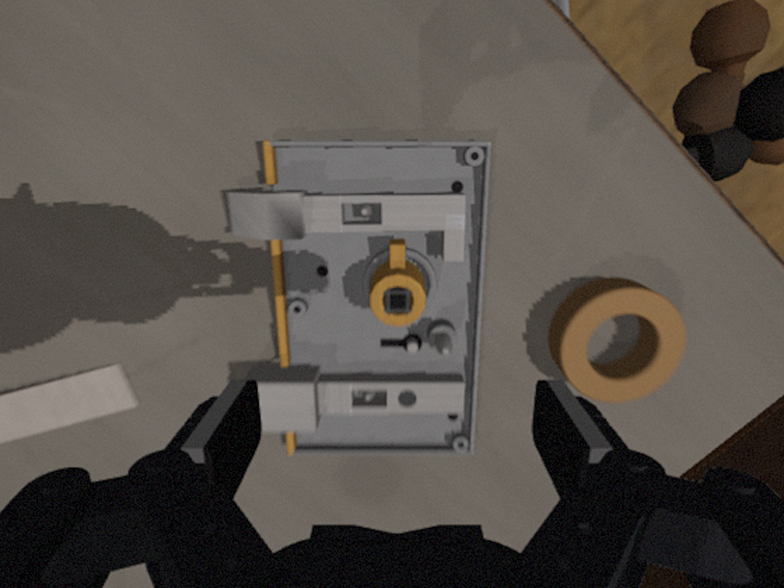

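View pics/g3o.png

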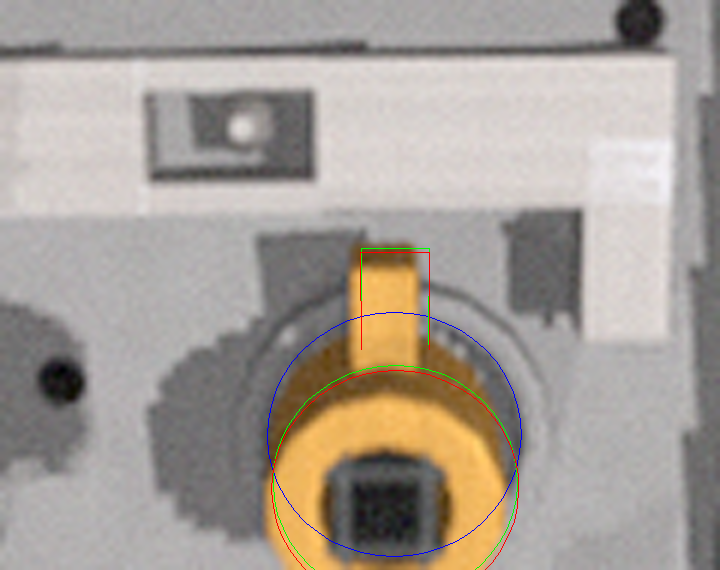

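{"fn": "send_rows", "kwargs": {"steps": [[[0,0,-0.03,0.02,0.18],[0,0,-0.07,0.02,0.36],[0,-0.01,-0.11,0.02,0.54],[0,-0.02,-0.15,0.02,0.72],[0,-0.03,-0.19,0.02,0.9],[0,-0.04,-0.23,0.02,1.08],[0,-0.048,-0.26,0.02,1.26],[0,-0.048,-0.282,0.02,1.44]]]}}

```text
t: 40.17
tcp_pos: [0.469, -0.001, 0.1291]
tool_rot: [-0.452, 0.543, 0.453, 0.543]
force: [0.1, 0.3, -0.1]
finger_gap: 1.002
```

{"fn": "send_rows", "kwargs": {"steps": [[[0,0,0,0,0.18],[0,0,0,0,0.36],[0,0,0,0,0.54],[0,0,0,0,0.72],[0,0,0,0,0.9],[0,0,0,0,1.08],[0,0,0,0,1.13],[0,0,0,0,1.13]]]}}

```text
t: 41.18
tcp_pos: [0.4699, 0.0002, 0.1292]
tool_rot: [-0.672, 0.218, 0.673, 0.218]
force: [-0.5, -0.2, -0.2]
finger_gap: 1.001
```

```bash
python3 snap.py v1
```

```text
41.175 [4.699e-01 2.000e-04 1.292e-01] yaw 2.5148 gap 1.001 F [-0.5 -0.2 -0.2] q [-0.24  0.44  1.89  0.    0.82 -2.75]
```

View pics/v1.png

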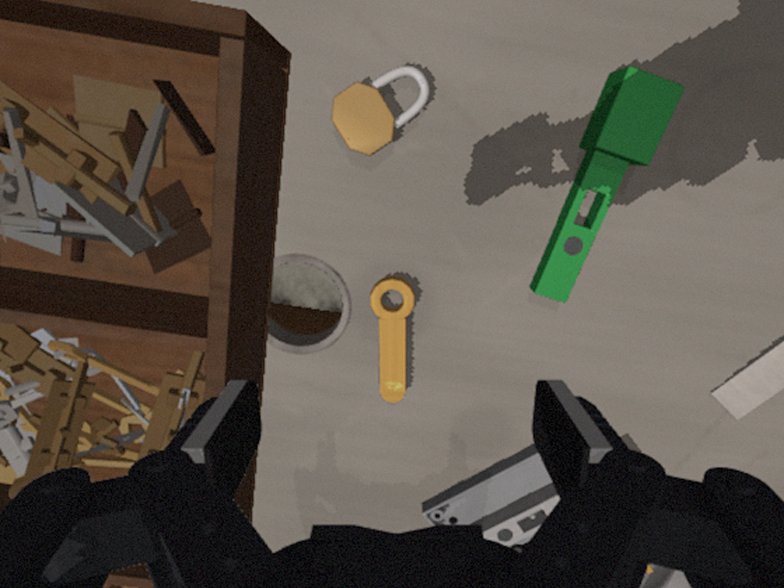

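```bash
python3 - <<'E'
import numpy as np,cv2
im=np.load('pics/v1.npz')['im'][190:295,230:330]
cv2.imwrite('pics/v1c.png',cv2.resize(cv2.convertScaleAbs(im,alpha=1.6),None,fx=5.5,fy=5.5,interpolation=cv2.INTER_CUBIC))
E
```

```text
(no output)
```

View pics/v1c.png

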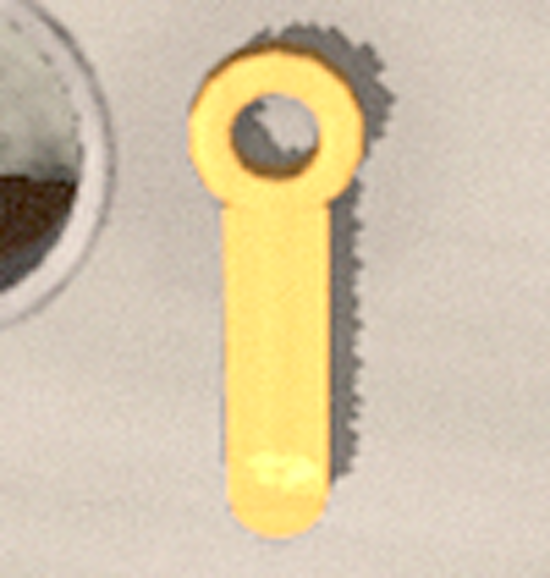

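```bash
python3 - <<'E'
from fitp import *
v,r=fit('v1',[((0,0,10),(276,134)),((75,0,10),(278,538)),((66,-9,10),(228,482)),((66,9,10),(329,482))],[230,190],[.48,.01,.94],5.5)
print(v.round(4),r.round(1).tolist())
g=v[:2]+.040*np.array([np.cos(v[2]),np.sin(v[2])]);print('grip',g.round(4),'yaw',v[2]+np.pi/2)
C=(.5069,.265,-.0545);c,s=np.cos(C[2]),np.sin(C[2])
for P in((.038,-.014),(.038,-.054)): print(np.round([C[0]+c*P[0]-s*P[1],C[1]+s*P[0]+c*P[1]],4))
E
```

```text
[0.4815 0.0126 0.9471] [[0.0, -0.4], [0.1, -1.3], [-0.1, 0.7], [-0.0, 0.7]]
grip [0.5048 0.045 ] yaw 2.5179171615565616
[0.5441 0.249 ]
[0.5419 0.209 ]
```

{"fn": "send_rows", "kwargs": {"steps": [[[0.55,0.015,0.02,0,0],[0.55,0.035,0.045,-0.03,0.003],[0.55,0.035,0.045,-0.07,0.003],[0.55,0.035,0.045,-0.11,0.003],[0.55,0.035,0.045,-0.115,0.003],[0.55,0.035,0.045,-0.115,0.003]]]}}

```text
t: 41.98
tcp_pos: [0.5053, 0.045, 0.0148]
tool_rot: [-0.673, 0.217, 0.673, 0.217]
force: [0.8, -0.7, 0.6]
finger_gap: 0.45
```

```bash
python3 snap.py v2
```

```text
41.975 [0.5053 0.045  0.0148] yaw 2.518 gap 0.45 F [ 0.8 -0.7  0.6] q [-0.13  0.68  1.87  0.    0.59 -2.65]
```

View pics/v2.png

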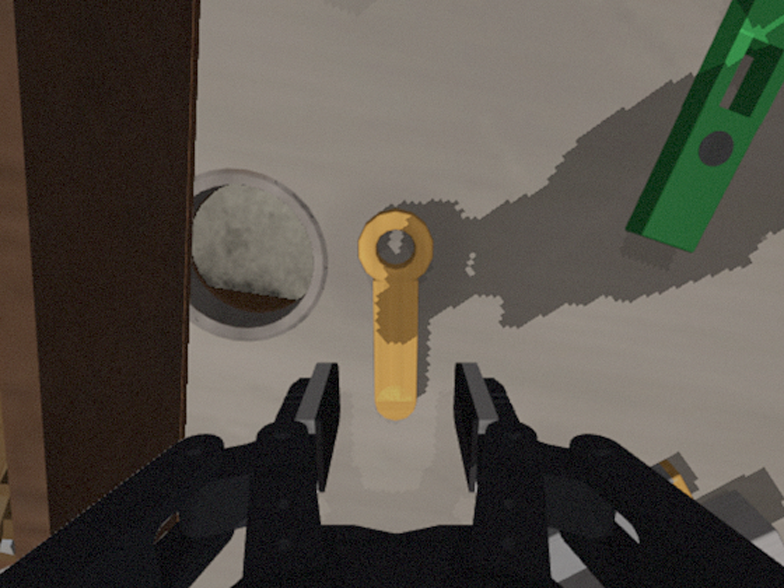

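{"fn": "send_rows", "kwargs": {"steps": [[[0.55,0,0,-0.02,0],[0.55,0,0,-0.035,0],[0.55,0,0,-0.043,0],[0.55,0,0,-0.043,0]]]}}

```text
t: 42.52
tcp_pos: [0.505, 0.0451, -0.0286]
tool_rot: [-0.673, 0.217, 0.673, 0.217]
force: [-0.4, 0.2, 0.4]
finger_gap: 0.451
```

{"fn": "send_rows", "kwargs": {"steps": [[[1,0,0,0,0],[1,0,0,0,0],[1,0,0,0,0],[1,0,0,0,0]]], "grip_force": 60}}

```text
t: 43.02
tcp_pos: [0.5055, 0.0451, -0.0278]
tool_rot: [0.673, -0.217, -0.673, -0.217]
force: [-0.8, -0.1, 5.8]
finger_gap: 0.187
```

```bash
python3 snap.py v3
```

```text
43.025 [ 0.5055  0.0451 -0.0278] yaw 2.5186 gap 0.187 F [-0.8 -0.1  5.8] q [-0.13  0.77  1.88 -0.    0.5  -2.65]
```

View pics/v3.png

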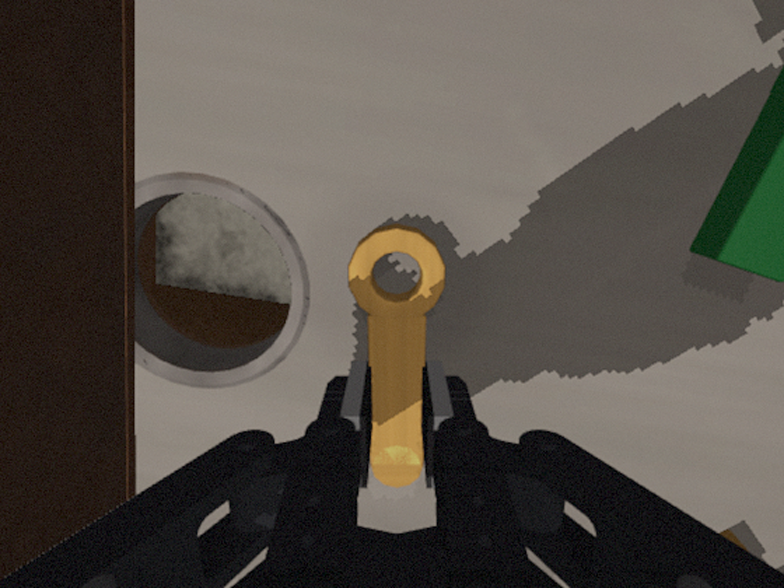

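```bash
python3 - <<'E'
from fitp import *
p,T=camc('v3');d=np.load('pics/v3.npz');Rm=R.from_quat(d['rot']).as_matrix()
X=p2w(p,T,(397/1.4,271.5/1.4),.010);print(X,(Rm.T@(X-d['pos'])))
C=(.5069,.265,-.0545);c,s=np.cos(C[2]),np.sin(C[2])
post=np.array([C[0]+c*.038+s*.014,C[1]+s*.038-c*.014]);
ly=-np.pi/2+C[2];print('tcp target',post+.0395*np.array([np.cos(ly),np.sin(ly)]),'turn',ly-.9471)
E
```

```text
[0.48085373 0.01237434 0.01      ] [-0.03786787  0.04092024  0.00089484]
tcp target [0.54192927 0.20950946] turn -2.5723963267948964
```

{"fn": "send_rows", "kwargs": {"steps": [[[1,0,0,0.03,0],[1,0,0,0.08,0],[1,0,0,0.12,0],[1,0,0.01,0.13,-0.18],[1,0,0.03,0.13,-0.36],[1,0,0.06,0.13,-0.54],[1,0.01,0.08,0.13,-0.72],[1,0.02,0.1,0.13,-0.9]]]}}

```text
t: 44.08
tcp_pos: [0.5248, 0.1459, 0.1012]
tool_rot: [-0.51, 0.49, 0.511, 0.489]
force: [-0.2, -0.7, -1.5]
finger_gap: 0.187
```

{"fn": "send_rows", "kwargs": {"steps": [[[1,0,0.02,0,-0.18],[1,0,0.03,0,-0.36],[1,0,0.04,0,-0.54],[1,0.01,0.05,0,-0.72],[1,0.016,0.063,0,-0.9],[1,0.016,0.063,0,-1.08],[1,0.016,0.063,0,-1.26],[1,0.016,0.063,0,-1.44]]]}}

```text
t: 45.08
tcp_pos: [0.5405, 0.2081, 0.101]
tool_rot: [-0.061, 0.705, 0.061, 0.704]
force: [0.1, -0.7, -0.7]
finger_gap: 0.184
```

{"fn": "send_rows", "kwargs": {"steps": [[[1,0,0,0,-0.18],[1,0,0,-0.03,-0.232],[1,0,0,-0.05,-0.232],[1,0,0,-0.05,-0.232],[1,0,0,-0.05,-0.232]]]}}

```text
t: 45.7
tcp_pos: [0.5414, 0.2082, 0.0519]
tool_rot: [0.019, 0.707, -0.019, 0.707]
force: [-0.3, -0.1, -1.3]
finger_gap: 0.189
```

```bash
python3 snap.py v4
```

```text
45.7 [0.5414 0.2082 0.0519] yaw -0.0536 gap 0.189 F [-0.3 -0.1 -1.3] q [0.17 0.68 1.67 0.   0.8  0.23]
```

View pics/v4.png

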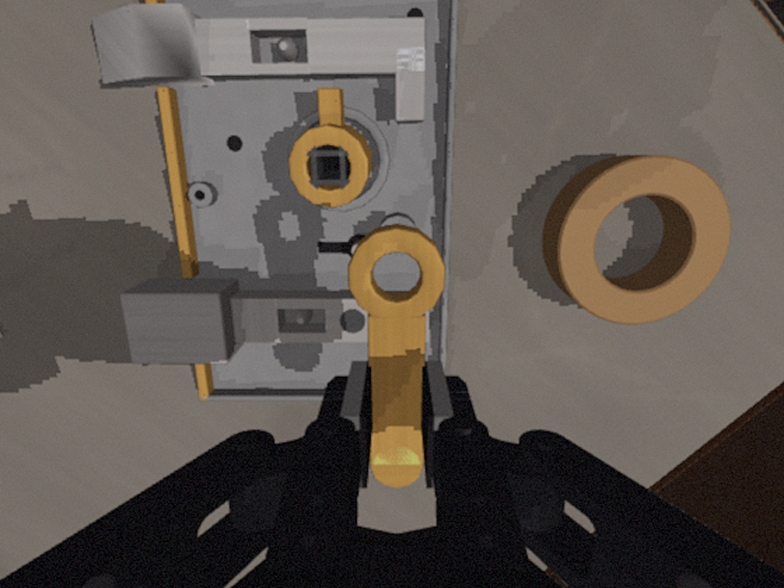

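{"fn": "send_rows", "kwargs": {"steps": [[[1,0.0005,0.0005,-0.02,0],[1,0.0005,0.0005,-0.037,0],[1,0.0005,0.0005,-0.037,0],[1,0.0005,0.0005,-0.037,0]]]}}

```text
t: 46.25
tcp_pos: [0.5419, 0.2087, 0.0148]
tool_rot: [0.019, 0.707, -0.019, 0.707]
force: [-1.2, 0.2, -1.2]
finger_gap: 0.19
```

```bash
python3 snap.py v5; python3 - <<'E'
import numpy as np,cv2
im=np.load('pics/v5.npz')['im'][150:260,230:340]
cv2.imwrite('pics/v5c.png',cv2.resize(cv2.convertScaleAbs(im,alpha=1.8),None,fx=5,fy=5,interpolation=cv2.INTER_CUBIC))
E
```

```text
46.25 [0.5419 0.2087 0.0148] yaw -0.0536 gap 0.19 F [-1.2  0.2 -1.2] q [0.18 0.74 1.68 0.   0.73 0.23]
```

View pics/v5c.png

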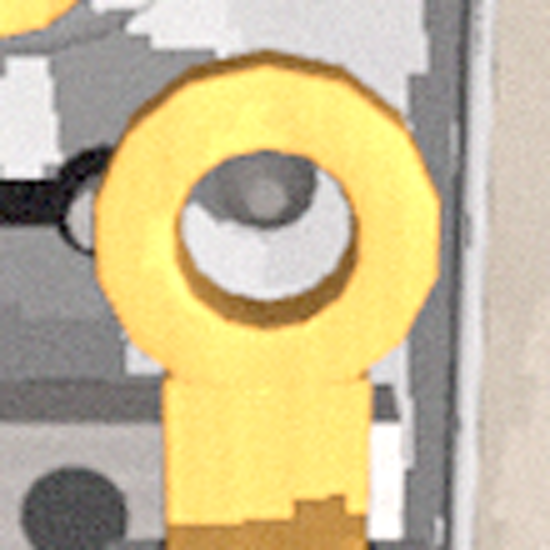

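{"fn": "send_rows", "kwargs": {"steps": [[[1,0,0,-0.008,0],[1,0,0,-0.014,0],[1,0,0,-0.018,0],[1,0,0,-0.021,0],[1,0,0,-0.021,0]]]}}

```text
t: 46.92
tcp_pos: [0.5414, 0.2086, -0.0068]
tool_rot: [0.019, 0.707, -0.019, 0.707]
force: [-0.1, 0.1, -1.1]
finger_gap: 0.186
```

{"fn": "send_rows", "kwargs": {"steps": [[[1,0,0,-0.002,0],[1,0,0,-0.003,0],[1,0,0,-0.003,0]]]}}

```text
t: 47.3
tcp_pos: [0.5416, 0.2086, -0.0095]
tool_rot: [0.019, 0.707, -0.019, 0.707]
force: [-1.0, -0.5, -1.1]
finger_gap: 0.19
```

```bash
python3 snap.py v6
```

```text
47.3 [ 0.5416  0.2086 -0.0095] yaw -0.0536 gap 0.19 F [-1.  -0.5 -1.1] q [0.18 0.78 1.69 0.   0.68 0.23]
```

View pics/v6.png

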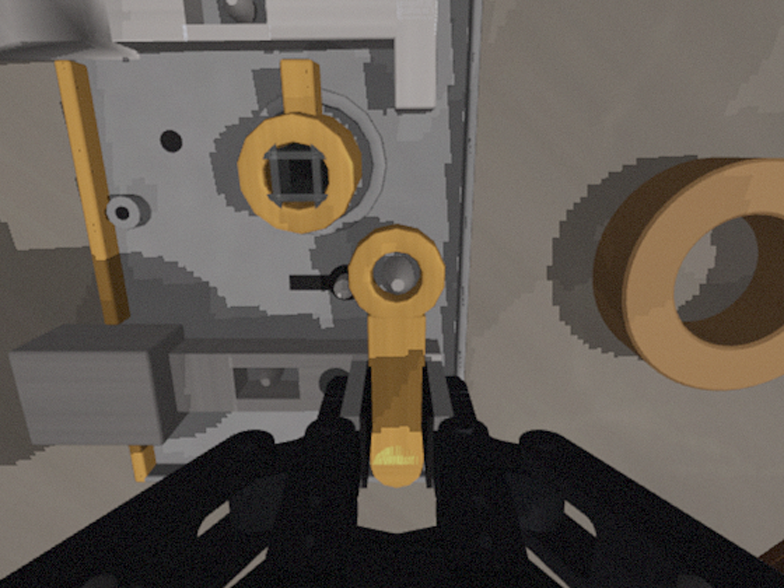

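{"fn": "send_rows", "kwargs": {"steps": [[[1,0,0,-0.001,0],[1,0,0,-0.001,0]]]}}

```text
t: 47.6
tcp_pos: [0.5417, 0.2086, -0.0099]
tool_rot: [0.019, 0.707, -0.019, 0.707]
force: [-0.7, -0.7, 4.2]
finger_gap: 0.19
```

```bash
python3 -c "
from h import *
s=manip.sense();print(s['force'],s['tcp_pos'])"
```

```text
[-0.6635952  -0.72884854  4.1745214 ] [ 0.54172046  0.20863051 -0.00985172]
```

{"fn": "send_rows", "kwargs": {"steps": [[[0.6,0,0,0,0],[0.4,0,0,0,0],[0.4,0,0,0.005,0],[0.4,0,0,0.03,0],[0,0,0,0.08,0],[0,0,0,0.13,0],[0,0,0,0.13,0],[0,0,0,0.13,0]]]}}

```text
t: 48.6
tcp_pos: [0.5411, 0.2085, 0.1194]
tool_rot: [0.019, 0.707, -0.019, 0.707]
force: [0.1, 0.3, 0.0]
finger_gap: 0.997
```

```bash
python3 snap.py w1
```

```text
48.6 [0.5411 0.2085 0.1194] yaw -0.0536 gap 0.997 F [0.1 0.3 0. ] q [ 0.18  0.57  1.62 -0.    0.94  0.23]
```

View pics/w1.png

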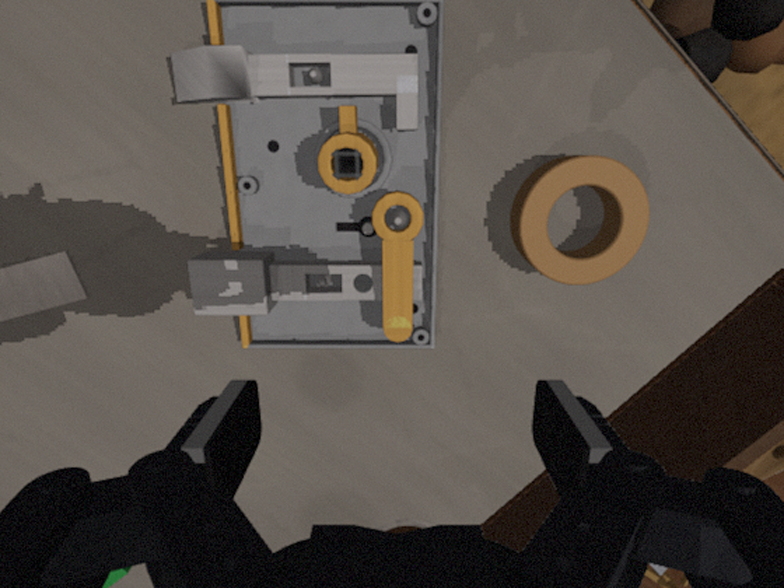

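```bash
python3 - <<'E'
import numpy as np,cv2
im=np.load('pics/v6.npz')['im'][35:175,160:290]
cv2.imwrite('pics/v6c.png',cv2.resize(cv2.convertScaleAbs(im,alpha=2),None,fx=4,fy=4,interpolation=cv2.INTER_CUBIC))
E
```

```text
(no output)
```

View pics/v6c.png

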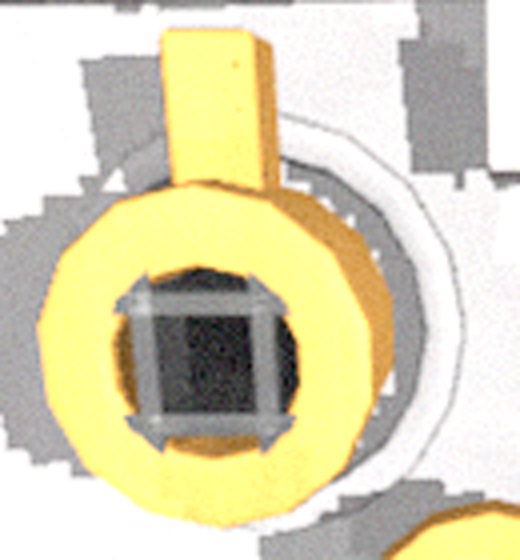

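```bash
cat > folfit.py <<'E'
from fitp import *
C=(.5069,.265,-.0545);Rc=R.from_euler('z',C[2]).as_matrix()
def run(obs):
  def f(v):
    o=[]
    for n,(org,k,L) in obs.items():
        p,T=camc(n);P=np.array([q[0] for q in L])/1000;U=np.array([q[1] for q in L])/k+org-.5
        X=R.from_euler('xyz',[v[3],v[4],v[5]]).apply(P)+v[:3]+[.012,.018,.004]
        X=X@Rc.T+[C[0],C[1],0];o.append(w2p(p,T,X)-U)
    return np.vstack(o).ravel()
  for mask in([1,1,1,0,0,1],[1,1,0,0,0,1],[1,1,1,1,0,1],[1,1,0,1,0,1]):
    m=np.array(mask);r=least_squares(lambda w:f(w*m),np.zeros(6),x_scale=.01)
    v=r.x*m;print(mask,(v[:3]*1000).round(2),np.degrees(v[3:]).round(1),'cost',round(r.cost,2),r.fun.round(1))
if __name__=='__main__':
  run({'v6':([160,35],4,[((0,0,30),(205,353)),((-4.5,29,18),(165,30)),((4.5,29,18),(253,33))]),
  'g3':([220,130],6,[((0,0,30),(387,517)),((-4.5,29,18),(350,268)),((4.5,29,18),(415,268))])})
E
python3 folfit.py
```

```text
[1, 1, 1, 0, 0, 1] [-0.76 -1.19  5.51] [0.  0.  0.6] cost 5.62 [-0.3  1.5 -1.4  0.4  0.8 -0.5  0.4 -1.9  0.5 -0.5  1.2 -0.6]
[1, 1, 0, 0, 0, 1] [-1.68 -0.91  0.  ] [0.  0.  0.5] cost 18.68 [ 0.2  0.1 -0.3  2.3  0.8  1.4 -0.8 -4.4 -0.6 -2.1 -0.1 -2.2]
[1, 1, 1, 1, 0, 1] [-0.45 -2.09  7.21] [-2.5  0.   1. ] cost 4.91 [-0.6  0.6 -1.4  0.8  0.8 -0.4  0.8 -1.7  0.6 -0.1  1.3 -0.3]
[1, 1, 0, 1, 0, 1] [-1.7  0.9  0. ] [ 5.1  0.  -0.4] cost 12.75 [ 0.3  2.4 -0.9  0.6  0.8  0.1 -0.8 -3.4 -0.1 -1.7  0.5 -1.7]
```

{"fn": "send_rows", "kwargs": {"steps": [[[0,-0.021,-0.002,-0.04,0],[0,-0.021,-0.002,-0.09,0],[0,-0.021,-0.002,-0.1,0],[0,-0.021,-0.002,-0.1,0],[0,-0.021,-0.002,-0.1,0]]]}}

```text
t: 49.28
tcp_pos: [0.5221, 0.2069, 0.0207]
tool_rot: [0.019, 0.706, -0.019, 0.708]
force: [-0.0, 0.9, 0.5]
finger_gap: 1.0
```

```bash
python3 snap.py w2; python3 - <<'E'
import numpy as np,cv2
im=np.load('pics/w2.npz')['im'][40:180,213:353]
cv2.imwrite('pics/w2c.png',cv2.resize(cv2.convertScaleAbs(im,alpha=1.9),None,fx=4.2,fy=4.2,interpolation=cv2.INTER_CUBIC))
E
```

```text
49.275 [0.5221 0.2069 0.0207] yaw -0.0535 gap 1.0 F [-0.   0.9  0.5] q [0.18 0.71 1.73 0.   0.7  0.23]
```

View pics/w2c.png

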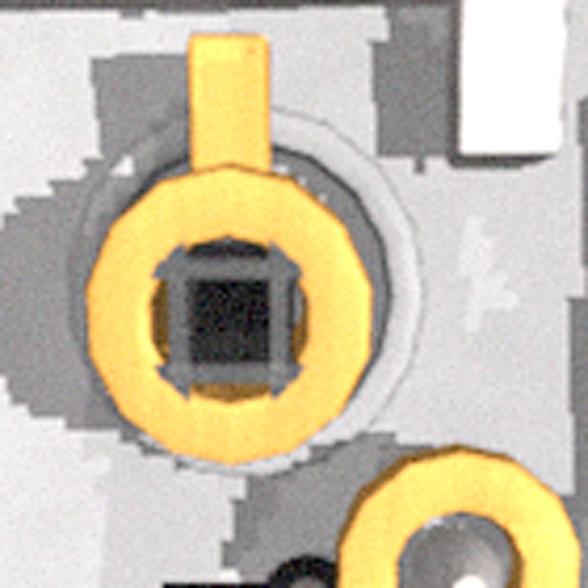

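```bash
python3 - <<'E'
from fitp import *
C=(.5069,.265,-.0545);Rc=R.from_euler('z',C[2]).as_matrix()
p,T=camc('f9')
def pj(P,t,dy=0,dz=0):
    X=R.from_euler('x',np.radians(t)).apply(np.array(P)/1000)+np.array([12,18+dy,4+dz])/1000
    X=X@Rc.T+[C[0],C[1],0];return ((w2p(p,T,X)-[440,70]+.5)*4.6).round(0).tolist()
a=np.radians([90,180,270,0])
P=[(-4.5,29,18),(4.5,29,18),(-4.5,29,4),(-4.5,29,8),(0,0,30)]+[(16*np.cos(q),16*np.sin(q),30) for q in a]
for t,dy,dz in((0,0,0),(0,-1.6,0),(0,0,3),(4.9,.3,.7),(4.9,0,1.4)): print(t,dy,dz,pj(P,t,dy,dz))
E
```

```text
0 0 0 [[335.0, 91.0], [423.0, 91.0], [253.0, 98.0], [275.0, 96.0], [399.0, 392.0], [435.0, 227.0], [240.0, 392.0], [366.0, 547.0], [559.0, 392.0]]
0 -1.6 0 [[332.0, 108.0], [420.0, 108.0], [250.0, 113.0], [272.0, 112.0], [396.0, 408.0], [431.0, 244.0], [237.0, 408.0], [363.0, 562.0], [555.0, 408.0]]
0 0 3 [[355.0, 90.0], [444.0, 90.0], [269.0, 97.0], [292.0, 95.0], [421.0, 396.0], [457.0, 228.0], [258.0, 396.0], [386.0, 554.0], [583.0, 396.0]]
4.9 0.3 0.7 [[353.0, 104.0], [442.0, 104.0], [270.0, 98.0], [292.0, 100.0], [399.0, 415.0], [444.0, 252.0], [240.0, 415.0], [357.0, 566.0], [558.0, 415.0]]
4.9 0 1.4 [[357.0, 107.0], [446.0, 107.0], [273.0, 101.0], [296.0, 102.0], [403.0, 419.0], [448.0, 256.0], [243.0, 419.0], [361.0, 570.0], [563.0, 419.0]]
```

{"fn": "send_rows", "kwargs": {"steps": [[[0,0,0,0.05,0],[0,-0.03,0.02,0.1,0],[0,-0.06,0.04,0.14,0],[0,-0.06,0.04,0.14,0],[0,-0.06,0.04,0.14,0]]]}}

```text
t: 49.95
tcp_pos: [0.4613, 0.2466, 0.1603]
tool_rot: [0.019, 0.706, -0.019, 0.708]
force: [-0.7, -0.7, 0.2]
finger_gap: 0.996
```

```bash
python3 snap.py w3; python3 - <<'E'
from h import *
im=manip.snapshot('scene')[:,:,::-1]
cv2.imwrite('pics/scene3.png',cv2.resize(cv2.convertScaleAbs(im[180:310,330:490],alpha=1.2),None,fx=4.5,fy=4.5,interpolation=cv2.INTER_CUBIC))
im=np.load('pics/w3.npz')['im']
cv2.imwrite('pics/w3c.png',cv2.resize(cv2.convertScaleAbs(im[60:280,160:420],alpha=1.8),None,fx=2.7,fy=2.7,interpolation=cv2.INTER_CUBIC))
E
```

```text
49.95 [0.4613 0.2466 0.1603] yaw -0.0531 gap 0.996 F [-0.7 -0.7  0.2] q [ 0.28  0.45  1.73 -0.    0.96  0.33]
```

View pics/scene3.png

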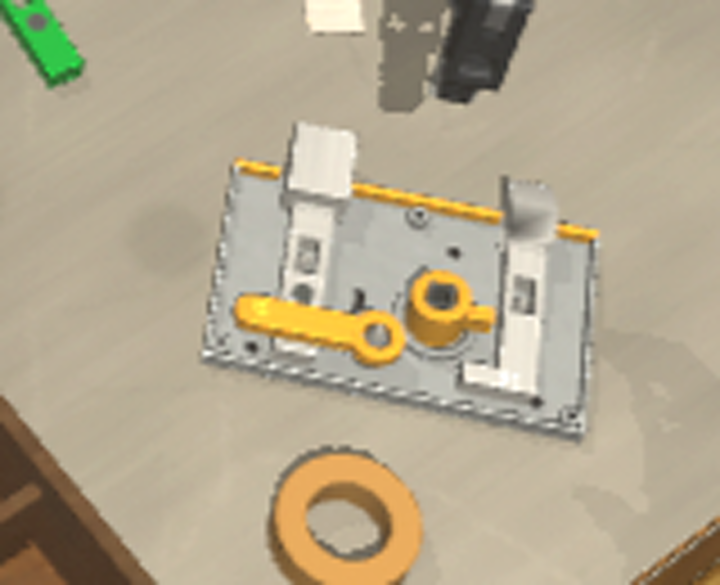

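View pics/w3c.png

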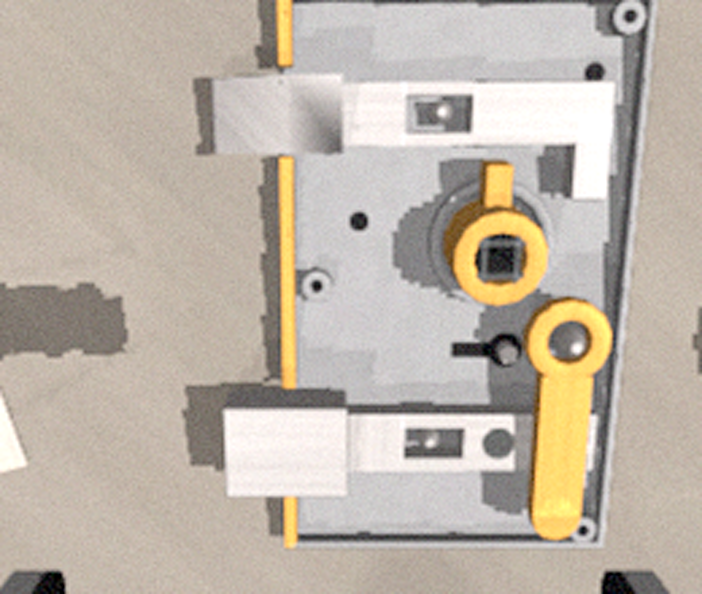

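```bash
python3 -c "
from station import manip
print(manip.sense()['t'],manip.sign_off())"
```

```text
the job is handed in; nothing more can be done
50.05 None
```

I put all four parts back in the lock and handed the job in at 50 s, but the follower is not sitting flat.

- **Bolts:** both lie over their guide pins with the pins inside their slots. Their heads stick out of the right openings.
- **Lever:** after the dead bolt was in, I lowered it onto its post. It made contact at the expected height, and its arm lies across the dead bolt's tail.
- **Follower:** it stands in its ring with its arm pointing at the latch bolt's tail, in front of the foot. It leans about 3.5–5° away from that tail and sits 1–2 mm high, because its arm appears to rest on the ring's rim. I gripped it again and worked it round with about 20 N of downward force, but it went no lower. By the given sizes, the arm's underside would be at z 8 with the hub on the floor, while the ring's top is at z 11. The ring shows no gap in the pictures.
- **Fingertips:** the first grasp closed on air. A touch test showed the shut fingertips end about 30 mm short of the reported TCP, so I corrected every later height for that. During the test I pressed on the dead bolt's head with about 19 N.
- **Other items:** I did not touch the padlock, the escutcheon plate or the green bolt. I did not measure the padlock or the escutcheon again at the end. The highest wrist force I read was about 20 N.

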